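Serve the boiled eggs

ROBOT

A 6-joint arm with a two-finger parallel gripper is mounted at the origin on the work surface. World frame = base frame: x ahead of the robot, y to its left, z up, the work surface at z = 0. Lengths are in m, angles in rad, forces in N, time in s.
With the tool pointing down it reaches from about 0.3 to 0.775 m from the base axis. Payload 14.6 kg.
Tool frame: the origin (TCP) lies at the very end of the fingers, on their centre line; the grasp point (between the pads) lies 19 mm behind it; z points along the fingers, y is the line along which they close (so a half turn about z gives the same grasp; the last joint's range is limited). The gripper opens to 94 mm and grips with 3 to 60 N. Pads are 16 mm wide; open, the fingers measure 119 mm over their backs; the gripper's body (75 mm by 177 mm) begins 78 mm behind the grasp point.
Start: joints at [-1.203, 0.3, 1.521, -0, 1.321, -0.067], TCP at [0.232, -0.499, 0.169] pointing down, gripper open.
Joint ranges: [-3.03, 3.03], [-0.79, 2.21], [0.23, 2.52], [-1.04, 4.18], [0, 3.07], [-2.55, 2.55]. Speed limits (rad/s): [2.22, 2.22, 2.57, 3.14, 3.14, 3.14].

INTERFACE

Orientations are given as [roll, pitch, yaw] about the fixed x, y, z axes, in that order (R = Rz(yaw) Ry(pitch) Rx(roll)).
In Python, from station import ctrl, camera, camera_info, finder gives the robot as it stands.
- The arm moves only by the tool carry_out, never from a script. Its argument "motion" is a list of rows, each a list of 2 entries, a list of its own where there are three numbers: the shift along the tool's x, y, z as a fraction of full scale, then the turn about the tool's z as a fraction of full scale. A call has 1 to 12 rows; each row is the pose to reach, as a shift and turn from the pose commanded when the call began, along the tool's axes at that moment, turning the shorter way round; what a row does not reach only later rows make up. Full scale, the value 1, is 200 mm for a shift and 360 degrees for a turn. A row lasts 1/10 s, in which the tool goes at most 50 mm and 8.59 degrees, less where a joint would pass 70% of its speed; a pose out of reach is approached as far as the arm can. A call with a number of a shift or a turn outside -1 to 1 is refused whole. A call with a gripper value outside its range is refused whole. "hand" is the closure, from -1 (fully open) to 1 (shut), set as the call begins (left out, the last holds). The fingers move at their own pace and stop on an object; "force" is the grip in N (left out, the last holds). Time passes only in rows, so rows that repeat a pose let the fingers close. It gives the time, the measured TCP pose, the force, the opening and the grip force at its end, in the units of the state.
- ctrl.get_obs(): the state, without advancing time (a new reading comes with each control period).
- camera(name): name is "scene" or "side" or "wrist"; returns (picture, depth): 384x512x3 uint8, blue, green, red; 384x512 float32, m along the optical axis (not along the pixel's ray), 0 where there is no reading.
- camera_info(name): a dict with "camera_matrix" (3x3 intrinsics, pixels), "origin" and "attitude" of the camera in the world. Camera axes: x right, y down, z forward; pixel columns grow to the right and rows downward; lengths in m; the calibration is good to about 2 mm. A picture is of the moment at which its call begins: read the wrist's pose just before it. camera_info takes no time and is no camera call; for the wrist camera it gives the pose at the moment of the call.
- ctrl.hand_in(): hands the job in; it is judged then, once.
Trained networks look in the newest picture that a camera, given by its name, has taken for a name from the list of things; names that differ only in an ending like _2 or _b are one class to them, and where a whole thing is asked for, a point or a joint stands for the part that bears it (a point fixed in the world has none). Each returns a list of dicts, best first, with "conf" (0 to 1); they miss things now and then, are a little off and sometimes report something else, mostly with a low value. They report only what shows in the picture. A call takes as long as a camera call. They do not tell look-alikes from the thing itself.
- finder.boxes_of(camera, query): "location" ([column, row] in pixels, amid what is visible of it).
- finder.cut_out(camera, query): "mask" (384x512 bool, what is visible of it) and "location" ([column, row] in pixels, amid what is visible of it).
- finder.pinpoint(camera, query): "location" ([column, row] in pixels: a listed point, or the origin of a listed thing).
The state is a dict: "time_s": time; "qpos": joint angles; "joint_vel": joint speeds; "tau": joint torques, N m; "ee_pos": TCP position; "eef_rot": TCP orientation; "force": force on the tool from outside, world axes, zero at the start; "moment": the same for the moment, N m; "grip_width": finger opening in m; "grip_force": force on a finger pad.
Only numpy, scipy, OpenCV 4.12 (cv2) and the standard library are available. Lean on these libraries where they do the work, as an engineer would, in place of code of your own. Each camera call takes 0.05 s, during which the arm holds its last target. There are 200 camera calls.

TASK

The eggs are boiled: switch the egg cooker off with its red button, park its lid on the cork mat, and seat every egg upright in an egg cup of its own on the tray; handle the eggs gently, without squeezing hard, dropping or bumping them. Lay the two egg spoons flat in the tray's spoon compartments, one in each, with their handles at the low front wall, and when all the eggs are out put the lid back home on the cooker. Leave the other things on the counter alone and the egg cups standing on the tray.

Things in the scene. Friction and masses are not known exactly. Their poses are not given: they have to be found in the camera images.
- cooker_button (a joint): travel of the egg cooker's round red push button, m: 0 up, 0.006 fully down; it springs back and needs about 5 N to go fully down, 4 mm is enough to switch off
- cooker_button_top (a point): centre of the top face of that button (28 mm across, pressed straight down), on the black ledge at the foot of the cooker's dome
- cooker: electric egg cooker, fixed: steel base 190 mm across, 58 mm high; a black ledge 40 mm high with the button reaches 155 mm out along its -x. Origin under its centre. On top a wire rack with four rings 52 mm from the centre along its diagonals; not all hold an egg. The lid sits on the base's rim 58 mm up, centred by an 8 mm high conical collar (162 mm across at its foot, 154 mm at its top)
- lid: clear plastic dome lid of the cooker, 180 mm across outside, 172 mm inside, 95 mm high plus a knob, about 180 g. Origin at the centre of its rim plane (underside), z up. It covers the eggs at the start, whose tops reach 72 mm above its rim plane
- lid_knob (a point): grip point on the lid's black cylindrical knob (30 mm across, 28 mm high): on the axis, 119 mm above the lid's rim and 24 mm above the dome's top
- cork_mat: round cork mat, 210 mm across, 6 mm thick, fixed flat on the counter, where the lid is parked. Origin under its centre
- egg1: brown boiled egg in its shell, 57 mm long, 44 mm across, about 60 g. Origin at its lower, pointed tip; z along its long axis towards the blunt end; widest 33 mm above the tip. Stands blunt end up in a ring of the cooker's rack, its tip about 73 mm above the counter. May be absent. The shell cracks at a grip over about 35 N, a bump over 30 N or a fall of over 2 cm
- egg2: brown boiled egg in its shell, 57 mm long, 44 mm across, about 60 g. Origin at its lower, pointed tip; z along its long axis towards the blunt end; widest 33 mm above the tip. Stands blunt end up in a ring of the cooker's rack, its tip about 73 mm above the counter. May be absent. The shell cracks at a grip over about 35 N, a bump over 30 N or a fall of over 2 cm
- egg3: brown boiled egg in its shell, 57 mm long, 44 mm across, about 60 g. Origin at its lower, pointed tip; z along its long axis towards the blunt end; widest 33 mm above the tip. Stands blunt end up in a ring of the cooker's rack, its tip about 73 mm above the counter. May be absent. The shell cracks at a grip over about 35 N, a bump over 30 N or a fall of over 2 cm
- egg4: brown boiled egg in its shell, 57 mm long, 44 mm across, about 60 g. Origin at its lower, pointed tip; z along its long axis towards the blunt end; widest 33 mm above the tip. Stands blunt end up in a ring of the cooker's rack, its tip about 73 mm above the counter. May be absent. The shell cracks at a grip over about 35 N, a bump over 30 N or a fall of over 2 cm
- cup1: white ceramic egg cup standing loose on the tray, 52 mm tall, foot 46 mm and rim 52 mm across, 80 g. Origin under its foot, z up. Its hollow is a cone 44 mm across at the rim and 20 mm deep: a seated egg's tip lies about 34 mm above the foot, its widest place 15 mm above the rim
- cup2: white ceramic egg cup standing loose on the tray, 52 mm tall, foot 46 mm and rim 52 mm across, 80 g. Origin under its foot, z up. Its hollow is a cone 44 mm across at the rim and 20 mm deep: a seated egg's tip lies about 34 mm above the foot, its widest place 15 mm above the rim
- cup3: white ceramic egg cup standing loose on the tray, 52 mm tall, foot 46 mm and rim 52 mm across, 80 g. Origin under its foot, z up. Its hollow is a cone 44 mm across at the rim and 20 mm deep: a seated egg's tip lies about 34 mm above the foot, its widest place 15 mm above the rim
- cup4: white ceramic egg cup standing loose on the tray, 52 mm tall, foot 46 mm and rim 52 mm across, 80 g. Origin under its foot, z up. Its hollow is a cone 44 mm across at the rim and 20 mm deep: a seated egg's tip lies about 34 mm above the foot, its widest place 15 mm above the rim
- tray: wooden breakfast tray, 210 (x) by 340 mm (y), fixed; floor 8 mm thick, walls to 22 mm. Origin under its centre. The egg cups stand in its +y part (y -20 to +164 mm). Two spoon compartments run along x, each 198 mm long by 66 mm wide inside, centred at y = -59 and -131 mm; their front (-x) wall is low, 13 mm; +x points away from it
- spoon1: egg spoon, 140 mm long, 30 g: teal plastic handle 80 mm long, 12 mm wide, 9 mm thick, steel neck, round steel bowl 29 mm across, 5 mm thick. Lies flat on the counter at the start. Origin under it, x towards the bowl, z up; handle from x = -70 to +10 mm, centre of mass at x = -4 mm
- spoon1_tip (a point): point near the front end of the bowl, 68 mm ahead of the origin, 4.5 mm above the underside
- spoon2: egg spoon, 140 mm long, 30 g: teal plastic handle 80 mm long, 12 mm wide, 9 mm thick, steel neck, round steel bowl 29 mm across, 5 mm thick. Lies flat on the counter at the start. Origin under it, x towards the bowl, z up; handle from x = -70 to +10 mm, centre of mass at x = -4 mm
- spoon2_tip (a point): point near the front end of the bowl, 68 mm ahead of the origin, 4.5 mm above the underside
- screwdriver: loose screwdriver with a purple plastic handle, 190 mm long, lying on the counter; bystander, origin under its middle
- socket: stainless steel drive socket, 24 mm across, 36 mm tall, standing; bystander, origin under its centre
- salt: glass salt shaker with steel cap, 44 mm across, 73 mm tall; bystander, origin under its centre
- jam: amber glass jam jar with red cap, 68 mm across, 85 mm tall; bystander, origin under its centre
- mug: blue ceramic mug, 80 mm across, 90 mm tall, its handle at its +y; bystander, origin under its centre
Not all that is in view belongs to the job. Of the things that look like the cork_mat, take the one that is farthest from the robot's base at the start.

How it is judged:
By the outcome, as a careful person would: the job done as asked, in the order asked, and still so for the second after the job is handed in, with the robot touching nothing.
Of egg1, egg2, egg3, egg4 only 2 to 4 are there at a start; the rules pass over those that are not, and their reading is None.
At some moment in a run one of spoon1, spoon2 may be knocked a few centimetres aside while the robot is not near it.
It also fails if it takes over 210 s, if anything falls off the work surface, if the arm or the gripper's body presses on something with over 40 N, if the wrist force passes 120 N, or if a joint passes its speed limit or range.

## Working session

There is one attempt and no reset: what is moved stays moved. The work goes in short steps, Python scripts to look and compute and a tool call to move; the robot and the scene stay as the last step left them, time stands still between calls to the robot, and variables do not carry over. Pictures are saved under pics/ and viewed, at most 14 in all, crops included, and the job is handed in when it is done.

Besides the shell and the picture viewer there is one more tool, called after ">>>" in YAML: its name, and indented under it one key for each argument. carry_out: Moves the arm, as the interface text tells. Its arguments: {"type":"object","properties":{"motion":{"type":"array","items":{"type":"array"}},"hand":{"type":"number"},"force":{"type":"number"}},"required":["motion"]}

```bash
ls; mkdir -p pics; cat > h.py <<'E'
import numpy as np, cv2
from station import ctrl, camera, camera_info, finder
from scipy.spatial.transform import Rotation as R
def pose(name):
    i=camera_info(name); a=np.array(i["attitude"],float)
    Rm=a if a.shape==(3,3) else R.from_euler('xyz',a).as_matrix()
    return np.array(i["camera_matrix"]),np.array(i["origin"]),Rm
def ray(name,px):
    K,o,Rm=pose(name); return o,Rm@np.linalg.solve(K,np.array([px[0],px[1],1.]))
def at_z(name,px,z):
    o,d=ray(name,px); return o+d*(z-o[2])/d[2]
def cloud(name,depth):
    K,o,Rm=pose(name); v,u=np.mgrid[:384,:512]
    c=np.stack([(u-K[0,2])/K[0,0]*depth,(v-K[1,2])/K[1,1]*depth,depth],-1)
    return c@Rm.T+o
E
python3 - <<'E'
from h import *
o=ctrl.get_obs(); print(o["time_s"],o["ee_pos"],o["eef_rot"],o["grip_width"])
print(camera_info("scene"),camera_info("side"),camera_info("wrist"))
a,d=camera("scene");b,_=camera("side")
cv2.imwrite("pics/scene.png",cv2.resize(a,(800,600)));cv2.imwrite("pics/side.png",cv2.resize(b,(800,600)))
P=cloud("scene",d)
for n in "cooker lid cork_mat tray egg1 cup1 spoon1 screwdriver socket salt jam mug".split():
    for r in finder.cut_out("scene",n):
        m=r["mask"]&(d>0); 
        if r["conf"]>.2 and m.any(): print(n,round(r["conf"],2),np.round(r["location"]),np.round(np.median(P[m],0),3),m.sum(),np.round(P[m].max(0),3),np.round(P[m].min(0),3))
E
```

```text
pics
0.0 [ 0.23153145 -0.49854145  0.16795307] [-3.14036956e+00 -5.54100797e-05  4.34783650e-01] 0.09400764489105136
{'camera_matrix': array([[406.79743444,   0.        , 258.07435524],
       [  0.        , 406.79743444, 189.520976  ],
       [  0.        ,   0.        ,   1.        ]]), 'origin': array([ 0.93305296, -0.80035592,  0.91968879]), 'attitude': array([-2.26977108,  0.00419468,  0.49615425])} {'camera_matrix': array([[390.92658893,   0.        , 253.34867023],
       [  0.        , 390.92658893, 185.97641294],
       [  0.        ,   0.        ,   1.        ]]), 'origin': array([0.07224324, 0.79149979, 1.05465135]), 'attitude': array([-2.37398108, -0.00842588, -2.64413709])} {'camera_matrix': array([[290.71203449,   0.        , 260.5254883 ],
       [  0.        , 290.71203449, 190.06796202],
       [  0.        ,   0.        ,   1.        ]]), 'origin': array([ 0.30854899, -0.46269464,  0.38409283]), 'attitude': array([ 2.84887388e+00,  4.84339205e-04, -1.13561638e+00])}
cooker 0.75 [291. 215.] [0.586 0.112 0.039] 1081 [0.711 0.241 0.091] [ 0.465  0.068 -0.001]
cooker 0.
[... 1256 characters left out ...]
7  0.008] 183 [ 0.498 -0.096  0.014] [ 0.358 -0.129 -0.001]
screwdriver 0.66 [359. 226.] [0.778 0.119 0.025] 306 [0.811 0.256 0.034] [ 0.721  0.072 -0.004]
socket 0.56 [175. 340.] [ 0.504 -0.441  0.007] 327 [ 0.559 -0.397  0.014] [ 0.433 -0.476 -0.003]
salt 0.68 [278. 187.] [0.491 0.15  0.063] 27 [0.502 0.164 0.069] [0.481 0.139 0.059]
salt 0.59 [346. 265.] [ 0.798 -0.046  0.047] 348 [0.816 0.009 0.086] [ 0.767 -0.117 -0.001]
salt 0.23 [278. 235.] [ 0.583 -0.04   0.043] 314 [0.607 0.003 0.067] [ 0.557 -0.069  0.007]
jam 0.64 [333. 284.] [ 0.788 -0.159  0.072] 886 [ 0.818 -0.038  0.091] [ 0.736 -0.176 -0.001]
mug 0.74 [359. 156.] [0.679 0.432 0.062] 576 [0.717 0.5   0.094] [0.638 0.414 0.004]
```

View pics/scene.png

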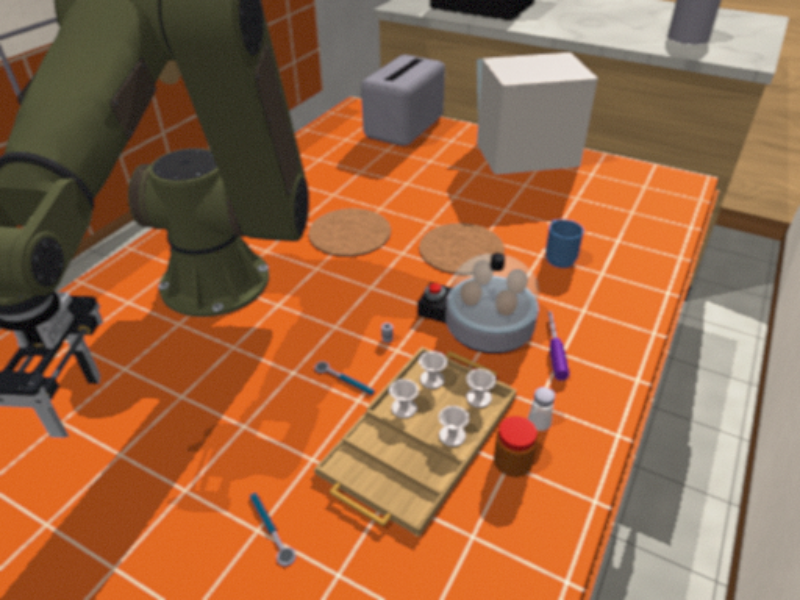

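View pics/side.png

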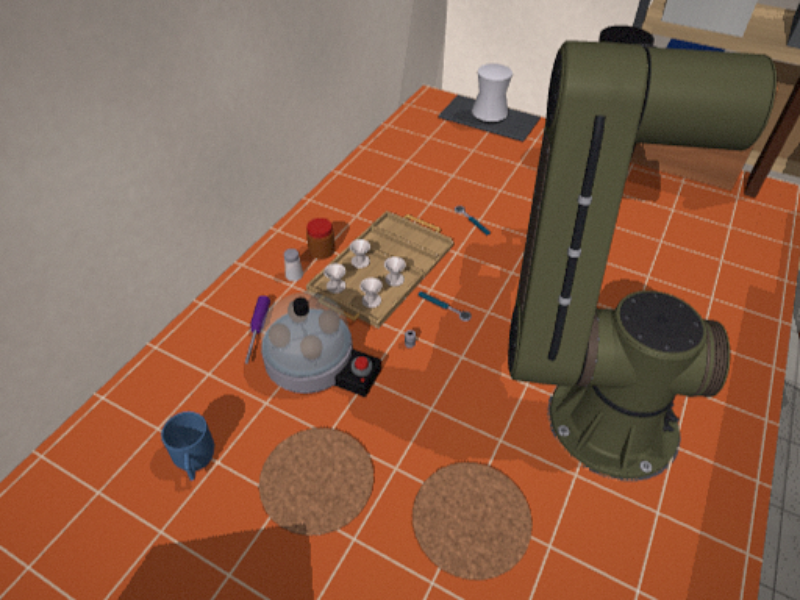

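Two cork mats: scene px (225,146), at (0.17,0.31), 0.36 m from the base; and scene px (290,158), at (0.43,0.395), 0.59 m from the base. The second is farther, so it is the one meant. All four eggs show under the lid, and the red button is at side px (231,234). Next I measure precisely and check the mats in a crop.

```bash
cat >> h.py <<'E'
def tri(pa,pb,A="scene",B="side"):
    oa,da=ray(A,pa);ob,db=ray(B,pb)
    da/=np.linalg.norm(da);db/=np.linalg.norm(db)
    s=np.linalg.lstsq(np.stack([da,-db],1),ob-oa,rcond=None)[0]
    p,q=oa+s[0]*da,ob+s[1]*db
    return (p+q)/2,np.linalg.norm(p-q)
E
python3 - <<'E'
from h import *
a,d=camera("scene");b,e=camera("side")
S=cv2.resize(b[250:384,130:380],None,fx=3,fy=3,interpolation=cv2.INTER_CUBIC);cv2.imwrite("pics/mats.png",S)
D={"scene":d,"side":e}
for n in "cooker_button_top lid_knob lid cooker cork_mat tray spoon1 spoon1_tip cup1 egg1".split():
    for c in D:
        for r in finder.pinpoint(c,n):
            if r["conf"]>.25:
                z={"cooker_button_top":.046,"lid_knob":.177,"lid":.058,"spoon1_tip":.0045,"cup1":.008,"egg1":.073}.get(n,0)
                print(n,c,round(r["conf"],2),np.round(r["location"]),np.round(at_z(c,r["location"],z),4))
for c in D:
    P=cloud(c,D[c])
    for n in ("cork_mat","tray","spoon1","cup1"):
        for r in finder.cut_out(c,n):
            if r["conf"]<.3: continue
            m=(r["mask"]&(D[c]>0)).astype(np.uint8)
            if n!="spoon1" : m=cv2.erode(m,np.ones((2,2)))
            Q=P[m>0]
            if n=="cup1": Q=Q[Q[:,2]>.05]
            else: Q=Q[(Q[:,2]<.03)]
            if len(Q)<10: continue
            rc=cv2.minAreaRect((Q[:,:2]*1000).astype(np.float32))
            print(c,n,round(r["conf"],2),np.round(rc[0],1),np.round(rc[1],1),round(rc[2],1),np.round(Q.mean(0),3))
E
```

```text
cooker_button_top scene 0.6 [296. 160.] [0.4775 0.3226 0.046 ]
cooker_button_top scene 0.5 [276. 184.] [0.4762 0.1664 0.046 ]
cooker_button_top side 0.37 [230. 230.] [0.5002 0.1442 0.046 ]
lid_knob scene 0.65 [318. 168.] [0.6218 0.1494 0.177 ]
lid_knob scene 0.26 [314. 191.] [0.6536 0.0429 0.177 ]
lid_knob side 0.64 [244. 169.] [ 0.5327 -0.0089  0.177 ]
lid_knob side 0.63 [192. 195.] [0.6142 0.1681 0.177 ]
lid scene 0.79 [317. 195.] [0.6242 0.1652 0.058 ]
lid side 0.85 [197. 216.] [0.619  0.1529 0.058 ]
lid side 0.45 [255. 180.] [ 0.5321 -0.0862  0.058 ]
cooker scene 0.76 [312. 210.] [0.615  0.1535 0.    ]
cooker side 0.8 [200. 229.] [0.6109 0.1572 0.    ]
cork_mat scene 0.95 [294. 160.] [0.4467 0.381  0.    ]
cork_mat scene 0.84 [224. 146.] [ 0.1561  0.338  -0.    ]
cork_mat side 0.82 [301. 330.] [0.1706 0.3178 0.    ]
cork_mat side 0.59 [302. 200.] [ 0.3612 -0.1298  0.    ]
cork_mat side 0.57 [204. 307.] [0.4446 0.388  0.    ]
tray scene 0.76 [271. 278.] [ 0.6223 -0.161   0.    ]
tray side 0.74 [242. 170.] [ 0.6313 -0.1639  0.    ]
spoon1 scene 0.45 [218. 243.] [ 0.4227 -0.1195 -0.
[... 1312 characters left out ...]
p1 0.76 [ 675.4 -145. ] [41.6 45.6] 43.6 [ 0.674 -0.14   0.056]
scene cup1 0.63 [492.7 151.9] [13.4 20.4] 26.1 [0.494 0.151 0.062]
side cork_mat 0.71 [447.4 389.5] [202.9 202.6] 70.0 [0.444 0.393 0.007]
side cork_mat 0.7 [166.3 319.6] [204.7 205.2] 42.4 [0.163 0.324 0.008]
side tray 0.8 [ 616.4 -167.9] [393.1 211. ] 85.0 [ 0.603 -0.176  0.013]
side spoon1 0.59 [ 494.6 -436.1] [ 21.4 129.4] 63.7 [ 0.488 -0.43   0.01 ]
side cup1 0.78 [ 566.8 -131.3] [40.  45.8] 56.1 [ 0.569 -0.138  0.057]
side cup1 0.66 [ 674.5 -145.7] [37.9 47.1] 13.2 [ 0.675 -0.151  0.055]
side cup1 0.61 [675.7 -45.5] [36.  44.8] 50.6 [ 0.678 -0.049  0.056]
side cup1 0.58 [577.6 -45.7] [33.9 46.3] 44.1 [ 0.579 -0.05   0.057]
```

View pics/mats.png

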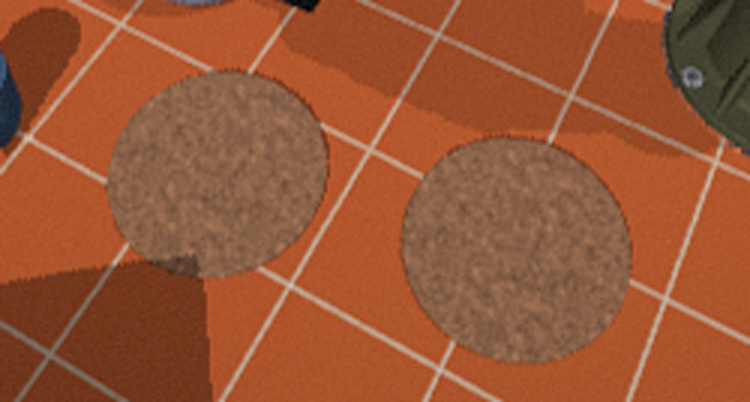

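The crop shows the far mat on the left, at side px (204,307), i.e. (0.445,0.390), clear of the mug; the near one is on the right. Next, the button and knob by colour in both cameras.

```bash
python3 - <<'E'
from h import *
L={}
for c,pb,pk in (("scene",(278,184),(318,168)),("side",(231,234),(192,196))):
    a,d=camera(c); h=cv2.cvtColor(a,cv2.COLOR_BGR2HSV)
    v,u=np.mgrid[:384,:512]
    red=((h[...,0]<5)|(h[...,0]>172))&(h[...,1]>150)&(h[...,2]>110)&(np.hypot(u-pb[0],v-pb[1])<13)
    blk=(h[...,2]<60)&(np.hypot(u-pk[0],v-pk[1])<13)
    P=cloud(c,d)
    L[c]=[(u[m].mean(),v[m].mean()) for m in (red,blk)]
    print(c,red.sum(),blk.sum(),np.round(L[c],1),np.round(np.median(P[red&(d>0)],0),4),np.round(np.median(P[blk&(d>0)],0),4))
    # cooker rim/ledge points
    h=P[...,2]; 
    ld=(h>.036)&(h<.044)&(d>0)&(np.hypot(P[...,0]-.48,P[...,1]-.155)<.07)
    print("ledge",ld.sum(),np.round(P[ld].mean(0),4),np.round(P[ld].min(0),3),np.round(P[ld].max(0),3))
for i in (0,1): print(tri(L["scene"][i],L["side"][i]))
E
```

```text
scene 36 63 [[277.9 183.6]
 [317.7 167.6]] [0.4878 0.1502 0.0629] [0.6183 0.1529 0.1768]
ledge 144 [0.4977 0.1387 0.0405] [0.461 0.112 0.036] [0.531 0.197 0.044]
side 56 95 [[230.8 232.4]
 [192.2 196.1]] [0.4871 0.159  0.0625] [0.6133 0.1705 0.1785]
ledge 255 [0.4938 0.1636 0.041 ] [0.459 0.114 0.036] [0.531 0.201 0.044]
(array([0.48737419, 0.15713343, 0.0590961 ]), np.float64(0.0022348939138064875))
(array([0.61673559, 0.16403022, 0.16758905]), np.float64(0.0024273702587273727))
```

>>> carry_out:
  motion:
    - [[0, 0, -0.6], 0]
    - [[0, 0, -0.6], 0]
    - [[0, 0, -0.6], 0]
    - [[0.6, -1, -0.6], -0.05]
    - [[0.6, -1, -0.6], -0.05]
    - [[0.6, -1, -0.6], -0.05]
    - [[0.6, -1, -0.6], -0.05]
    - [[0.6, -1, -0.6], -0.05]
    - [[0.6, -1, -0.6], -0.05]
    - [[0.6, -1, -0.6], -0.05]
    - [[0.6, -1, -0.6], -0.05]
  hand: 1

```text
time_s: 3.4
ee_pos: [0.2562, -0.2676, 0.2885]
eef_rot: [-3.141, 0.0, 0.748]
force: [0.5, -0.7, -0.9]
grip_width: 0.0097
grip_force: 0.0
```

```bash
cat >> h.py <<'E'
def go(*targets):
    "print tool-axis fractions from the present pose to world targets (x,y,z[,yaw])"
    o=ctrl.get_obs(); p=np.array(o["ee_pos"]); Rm=R.from_euler('xyz',o["eef_rot"]).as_matrix()
    print("at",np.round(p,4),np.round(o["eef_rot"],3),"t",round(o["time_s"],1),"w",round(o["grip_width"],4),"f",np.round(o["force"],1))
    for t in targets:
        s=Rm.T@(np.array(t[:3])-p)/.2
        y=t[3] if len(t)>3 else o["eef_rot"][2]
        dy=(y-o["eef_rot"][2]+np.pi)%(2*np.pi)-np.pi
        print(t,"->",np.round(s,4),"turn",round(-dy/2/np.pi,4))
E
python3 -c "
from h import *
go((.487,.155,.2885,.785))"
```

```text
at [ 0.2562 -0.2676  0.2885] [-3.141  0.     0.748] t 3.4 w 0.0097 f [ 0.5 -0.7 -0.9]
(0.487, 0.155, 0.2885, 0.785) -> [ 2.2834e+00 -7.6300e-01 -2.0000e-04] turn -0.0058
```

>>> carry_out:
  motion:
    - [[1, -0.34, 0], -0.006]
    - [[1, -0.34, 0], -0.006]
    - [[1, -0.34, 0], -0.006]
    - [[1, -0.34, 0], -0.006]
    - [[1, -0.34, 0], -0.006]
    - [[1, -0.34, 0], -0.006]
    - [[1, -0.34, 0], -0.006]
    - [[1, -0.34, 0], -0.006]

```text
time_s: 4.2
ee_pos: [0.3562, -0.0822, 0.2884]
eef_rot: [-3.141, 0.0, 0.784]
force: [0.5, -1.4, -0.6]
grip_width: 0.0004
grip_force: 0.0
```

```bash
python3 - <<'E'
from h import *
go((.487,.155,.2,.785),(.487,.155,.08,.785),(.36,.06,.2885,.785))
a,d=camera("wrist"); cv2.imwrite("pics/w1.png",a)
P=cloud("wrist",d)
for n in ("cooker_button_top","lid_knob","cooker","lid"):
    for r in finder.pinpoint("wrist",n): print(n,r["conf"],np.round(r["location"]),np.round(at_z("wrist",r["location"],{"cooker_button_top":.06,"lid_knob":.177,"lid":.058}.get(n,0)),4))
E
```

```text
at [ 0.3562 -0.0822  0.2884] [-3.141  0.     0.784] t 4.2 w 0.0004 f [ 0.5 -1.4 -0.6]
(0.487, 0.155, 0.2, 0.785) -> [ 1.3007 -0.3771  0.4417] turn -0.0001
(0.487, 0.155, 0.08, 0.785) -> [ 1.3009 -0.3769  1.0417] turn -0.0001
(0.36, 0.06, 0.2885, 0.785) -> [ 5.156e-01 -4.896e-01 -5.000e-04] turn -0.0001
lid 0.18 [437.  41.] [ 0.6477 -0.1371  0.058 ]
```

View pics/w1.png

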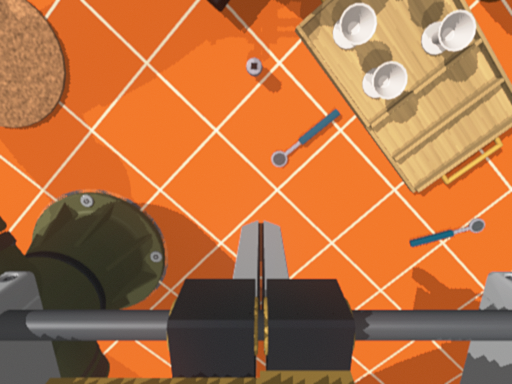

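The wrist view shows both spoons (px 305,140 and 447,234), three cups, the tray's near edge and the socket (254,66); the cooker is out of frame ahead. On to the button.

>>> carry_out:
  motion:
    - [[0.9, -0.3, 0], 0]
    - [[0.9, -0.3, 0], 0]
    - [[0.9, -0.3, 0], 0]
    - [[0.9, -0.3, 0], 0]
    - [[0.9, -0.3, 0], 0]
    - [[0.9, -0.3, 0], 0]

```text
time_s: 5.05
ee_pos: [0.441, 0.089, 0.2882]
eef_rot: [-3.141, 0.001, 0.788]
force: [0.5, -0.1, -0.1]
grip_width: 0.0006
grip_force: 0.0
```

```bash
python3 - <<'E'
from h import *
go((.487,.155,.1,.785),(.487,.155,.07,.785),(.487,.155,.056,.785))
a,d=camera("wrist"); cv2.imwrite("pics/w2.png",a)
P=cloud("wrist",d)
h=cv2.cvtColor(a,cv2.COLOR_BGR2HSV)
red=((h[...,0]<4)|(h[...,0]>172))&(h[...,1]>150)&(h[...,2]>90)
n,l,s,c=cv2.connectedComponentsWithStats(red.astype(np.uint8))
for i in range(1,n):
    if s[i,4]>40:
        m=(l==i)&(d>0); print("red",s[i],c[i],np.round(np.median(P[m],0),4),np.round(at_z("wrist",c[i],.061),4))
for n in ("cooker_button_top","lid_knob","cooker","lid","cork_mat","egg1"):
    for r in finder.pinpoint("wrist",n): print(n,round(r["conf"],2),np.round(r["location"]),np.round(at_z("wrist",r["location"],{"cooker_button_top":.061,"lid_knob":.177,"lid":.058,"egg1":.073}.get(n,0)),4))
E
```

```text
at [0.441  0.089  0.2882] [-3.141e+00  1.000e-03  7.880e-01] t 5.0 w 0.0006 f [ 0.5 -0.1 -0.1]
(0.487, 0.155, 0.1, 0.785) -> [ 0.3968 -0.0693  0.9408] turn 0.0005
(0.487, 0.155, 0.07, 0.785) -> [ 0.397  -0.0693  1.0908] turn 0.0005
(0.487, 0.155, 0.056, 0.785) -> [ 0.397  -0.0692  1.1608] turn 0.0005
red [243  96  18  19 266] [251.86090226 105.19548872] [0.4894 0.1546 0.0622] [0.4892 0.1546 0.061 ]
cooker_button_top 0.49 [251. 107.] [0.4866 0.1539 0.061 ]
lid_knob 0.98 [333.   5.] [0.6171 0.1626 0.177 ]
lid 0.84 [311.  32.] [0.6163 0.1641 0.058 ]
cork_mat 0.96 [ 58. 171.] [0.1647 0.3206 0.    ]
cork_mat 0.62 [124.  12.] [0.4471 0.3895 0.    ]
cork_mat 0.58 [420. 108.] [ 0.6836 -0.047   0.    ]
```

View pics/w2.png

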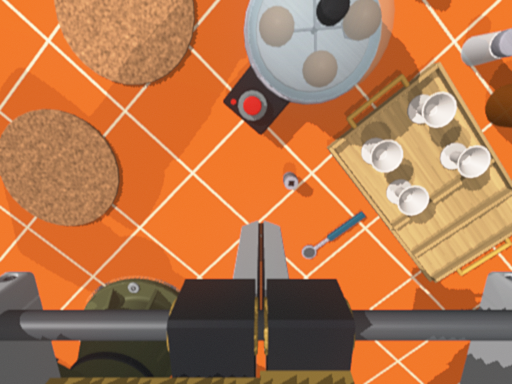

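The button shows at px (252,105), at (0.489,0.1545), top z 0.062. The knob at (333,8) puts the lid axis near (0.6165,0.163), so the cooker yaw is about 4°.

>>> carry_out:
  motion:
    - [[0.2, -0.03, 0.3], 0]
    - [[0.4, -0.06, 0.5], 0]
    - [[0.4, -0.06, 0.7], 0]
    - [[0.4, -0.06, 0.9], 0]
    - [[0.4, -0.06, 1], 0]
    - [[0.4, -0.06, 1], 0]
    - [[0.4, -0.06, 1], 0]

```text
time_s: 6.1
ee_pos: [0.4896, 0.1539, 0.0897]
eef_rot: [3.141, -0.001, 0.786]
force: [0.5, -0.7, 0.5]
grip_width: 0.0004
grip_force: 0.0
```

>>> carry_out:
  motion:
    - [[0, 0, 0.08], 0]
    - [[0, 0, 0.12], 0]
    - [[0, 0, 0.135], 0]
    - [[0, 0, 0.15], 0]
    - [[0, 0, 0.16], 0]
    - [[0, 0, 0.16], 0]

```text
time_s: 6.7
ee_pos: [0.4892, 0.154, 0.0568]
eef_rot: [3.141, -0.0, 0.787]
force: [-0.2, 0.4, -0.1]
grip_width: 0.0005
grip_force: 0.0
```

>>> carry_out:
  motion:
    - [[0, 0, 0.01], 0]
    - [[0, 0, 0.02], 0]
    - [[0, 0, 0.03], 0]
    - [[0, 0, 0.03], 0]

```text
time_s: 7.1
ee_pos: [0.4889, 0.154, 0.0502]
eef_rot: [-3.141, 0.0, 0.787]
force: [0.6, -0.4, -0.1]
grip_width: 0.0004
grip_force: 0.0
```

>>> carry_out:
  motion:
    - [[0, 0, 0.01], 0]
    - [[0, 0, 0.02], 0]
    - [[0, 0, 0.03], 0]
    - [[0, 0, 0.03], 0]

```text
time_s: 7.5
ee_pos: [0.4889, 0.154, 0.0442]
eef_rot: [-3.141, 0.0, 0.787]
force: [-0.0, 0.2, 0.8]
grip_width: 0.0003
grip_force: 0.0
```

```bash
python3 - <<'E'
from h import *
go((.489,.154,.04))
L={}
for c in ("scene","side"):
    a,d=camera(c); x,y=(277,184) if c=="scene" else (231,232)
    L[c]=cv2.resize(a[y-35:y+35,x-45:x+45],None,fx=4.4,fy=4.4,interpolation=cv2.INTER_CUBIC)
cv2.imwrite("pics/btn.png",np.hstack(list(L.values())))
E
```

```text
at [0.4889 0.154  0.0442] [-3.141  0.     0.787] t 7.5 w 0.0003 f [-0.   0.2  0.8]
(0.489, 0.154, 0.04) -> [0.0003 0.0002 0.0212] turn -0.0
```

View pics/btn.png

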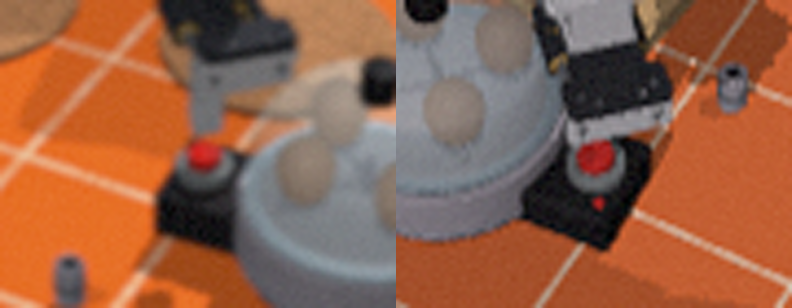

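```bash
python3 - <<'E'
from h import *
print(tri((278.6,179.2),(231.2,228.8)))
for c in ("scene","side"):
    K,o,Rm=pose(c)
    for p in ([.489,.154,.044],[.489,.154,.062]):
        q=K@(Rm.T@(np.array(p)-o)); print(c,p,np.round(q[:2]/q[2],1))
    a,d=camera(c); P=cloud(c,d)
    for z in np.arange(.04,.12,.01):
        m=(abs(P[...,2]-z)<.005)&(np.hypot(P[...,0]-.489,P[...,1]-.154)<.04)&(d>0)
        if m.any(): print(round(z,3),m.sum(),np.round(P[m].mean(0),3))
E
```

```text
(array([0.48721781, 0.15724966, 0.07781965]), np.float64(0.0014558678788460914))
scene [0.489, 0.154, 0.044] [278.1 187.8]
scene [0.489, 0.154, 0.062] [278.3 183.6]
0.04 124 [0.496 0.14  0.041]
0.05 59 [0.493 0.147 0.051]
0.06 46 [0.492 0.152 0.061]
0.07 6 [0.491 0.151 0.066]
0.08 1 [0.48  0.153 0.083]
0.09 9 [0.491 0.148 0.091]
0.1 22 [0.491 0.148 0.1  ]
0.11 14 [0.49  0.147 0.109]
side [0.489, 0.154, 0.044] [231.4 234.4]
side [0.489, 0.154, 0.062] [231.2 230.9]
0.04 179 [0.487 0.163 0.041]
0.05 75 [0.49  0.162 0.051]
0.06 82 [0.495 0.158 0.06 ]
0.07 13 [0.49  0.159 0.067]
0.08 2 [0.528 0.16  0.08 ]
0.09 2 [0.528 0.158 0.093]
0.1 2 [0.528 0.161 0.099]
```

```bash
python3 - <<'E'
from h import *
go()
a,d=camera("wrist"); P=cloud("wrist",d)
for v in range(216,284,6): print(v,[ (u,np.round(P[v,u],3).tolist()) for u in (247,273)])
print(a[225,250],pose("wrist")[1])
E
```

```text
at [0.4891 0.154  0.0446] [ 3.142 -0.     0.787] t 7.7 w 0.0004 f [ 0.7 -0.7 -0.3]
216 [(247, [0.486, 0.165, 0.062]), (273, [0.499, 0.151, 0.061])]
222 [(247, [0.483, 0.162, 0.064]), (273, [0.496, 0.148, 0.062])]
228 [(247, [0.49, 0.167, 0.093]), (273, [0.501, 0.155, 0.093])]
234 [(247, [0.49, 0.167, 0.102]), (273, [0.501, 0.155, 0.101])]
240 [(247, [0.491, 0.166, 0.11]), (273, [0.501, 0.156, 0.11])]
246 [(247, [0.491, 0.166, 0.117]), (273, [0.501, 0.156, 0.117])]
252 [(247, [0.491, 0.166, 0.123]), (273, [0.5, 0.156, 0.123])]
258 [(247, [0.491, 0.166, 0.131]), (273, [0.5, 0.157, 0.13])]
264 [(247, [0.491, 0.165, 0.135]), (273, [0.5, 0.157, 0.136])]
270 [(247, [0.492, 0.166, 0.141]), (273, [0.5, 0.157, 0.141])]
276 [(247, [0.491, 0.165, 0.146]), (273, [0.5, 0.157, 0.145])]
282 [(247, [0.51, 0.181, 0.186]), (273, [0.515, 0.175, 0.186])]
[160 160 159] [0.54902344 0.2143608  0.26074415]
```

The fingertips really sit about 35 mm above the reported TCP, in all three cameras. The contact on the button will calibrate this.

>>> carry_out:
  motion:
    - [[0, 0, 0.02], 0]
    - [[0, 0, 0.04], 0]
    - [[0, 0, 0.06], 0]
    - [[0, 0, 0.07], 0]
    - [[0, 0, 0.07], 0]

```text
time_s: 8.25
ee_pos: [0.4889, 0.154, 0.0301]
eef_rot: [-3.141, 0.001, 0.787]
force: [-0.2, 0.6, -0.2]
grip_width: 0.0008
grip_force: 0.0
```

```bash
python3 - <<'E'
from h import *
go()
a,d=camera("wrist"); P=cloud("wrist",d)
for v in range(218,236,2): print(v,[ (u,np.round(P[v,u],3).tolist()) for u in (247,273)])
for c in ("scene","side"):
    a,d=camera(c); x,y=(277,184) if c=="scene" else (231,232)
    cv2.imwrite(f"pics/b_{c}.png",cv2.resize(a[y-20:y+20,x-25:x+25],None,fx=8,fy=8,interpolation=cv2.INTER_CUBIC))
cv2.imwrite("pics/btn2.png",np.hstack([cv2.imread("pics/b_scene.png"),cv2.imread("pics/b_side.png")]))
E
```

```text
at [0.4889 0.154  0.0301] [-3.141e+00  1.000e-03  7.870e-01] t 8.2 w 0.0008 f [-0.2  0.6 -0.2]
218 [(247, [0.489, 0.167, 0.062]), (273, [0.502, 0.155, 0.062])]
220 [(247, [0.488, 0.166, 0.062]), (273, [0.5, 0.153, 0.061])]
222 [(247, [0.487, 0.165, 0.062]), (273, [0.5, 0.153, 0.062])]
224 [(247, [0.486, 0.164, 0.063]), (273, [0.501, 0.155, 0.072])]
226 [(247, [0.49, 0.167, 0.076]), (273, [0.502, 0.155, 0.076])]
228 [(247, [0.49, 0.167, 0.078]), (273, [0.501, 0.155, 0.078])]
230 [(247, [0.49, 0.167, 0.083]), (273, [0.501, 0.155, 0.081])]
232 [(247, [0.549, 0.214, 0.246]), (273, [0.501, 0.155, 0.085])]
234 [(247, [0.49, 0.167, 0.088]), (273, [0.502, 0.156, 0.089])]
```

View pics/btn2.png

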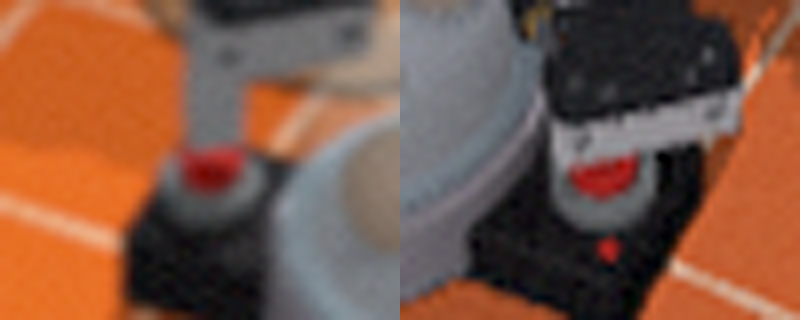

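The fingertips are now just above the red button, roughly 9 mm to go.

>>> carry_out:
  motion:
    - [[0, 0, 0.01], 0]
    - [[0, 0, 0.02], 0]
    - [[0, 0, 0.03], 0]
    - [[0, 0, 0.04], 0]
    - [[0, 0, 0.05], 0]
    - [[0, 0, 0.05], 0]

```text
time_s: 9.0
ee_pos: [0.4891, 0.154, 0.0205]
eef_rot: [3.142, -0.0, 0.787]
force: [-1.8, 0.2, 3.5]
grip_width: 0.0006
grip_force: 2.1
```

>>> carry_out:
  motion:
    - [[0, 0, 0.01], 0]
    - [[0, 0, 0.02], 0]
    - [[0, 0, 0.025], 0]
    - [[0, 0, 0.025], 0]

```text
time_s: 9.4
ee_pos: [0.4896, 0.1542, 0.0186]
eef_rot: [3.141, -0.001, 0.787]
force: [-18.5, -4.6, 43.6]
grip_width: 0.0006
grip_force: 21.9
```

Button bottomed out at 43 N, so it is fully pressed; real tip z = reported + 37 mm. Retreat and move above the lid knob.

>>> carry_out:
  motion:
    - [[0, 0, -0.2], 0]
    - [[0, 0, -0.45], 0]
    - [[0, 0, -0.7], 0]
    - [[0, 0, -0.95], 0]
    - [[0.12, 0.1, -1], 0]
    - [[0.3, 0.25, -1], 0]
    - [[0.485, 0.42, -1], 0]
    - [[0.485, 0.42, -1], 0]
    - [[0.485, 0.42, -1], 0]
  hand: -0.3
  force: 25

```text
time_s: 10.3
ee_pos: [0.6171, 0.1632, 0.2136]
eef_rot: [-3.14, 0.002, 0.786]
force: [-0.0, -0.1, 0.8]
grip_width: 0.061
grip_force: 0.0
```

```bash
python3 - <<'E'
from h import *
go((.6165,.163,.121))
a,d=camera("wrist"); cv2.imwrite("pics/w3.png",a); P=cloud("wrist",d)
h=cv2.cvtColor(a,cv2.COLOR_BGR2HSV)
m=(abs(P[...,2]-.191)<.006)&(np.hypot(P[...,0]-.6165,P[...,1]-.163)<.03)&(d>0)
print("knob top",m.sum(),np.round(P[m].mean(0),4),np.round(P[m].min(0),4),np.round(P[m].max(0),4))
for r in finder.pinpoint("wrist","lid_knob"): print(r["conf"],np.round(r["location"]),np.round(at_z("wrist",r["location"],.177),4))
for v in range(216,250,4): print(v,[ (u,np.round(P[v,u]-ctrl.get_obs()["ee_pos"],3).tolist()) for u in (185,195,205,310,320,330)])
E
```

```text
at [0.6171 0.1632 0.2136] [-3.14e+00  2.00e-03  7.86e-01] t 10.3 w 0.061 f [-0.  -0.1  0.8]
(0.6165, 0.163, 0.121) -> [-0.0017 -0.0005  0.463 ] turn -0.0<stdin>:6: RuntimeWarning: Mean of empty slice.
  ret = um.true_divide(
Traceback (most recent call last):
ValueError: zero-size array to reduction operation minimum which has no identity
```

View pics/w3.png

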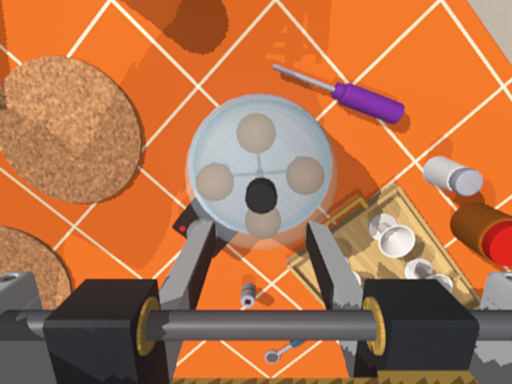

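```bash
python3 - <<'E'
from h import *
print(at_z("wrist",(261,191),.184))
for r in finder.pinpoint("wrist","lid_knob"): print(r["conf"],np.round(r["location"]),np.round(at_z("wrist",r["location"],.177),4))
for r in finder.pinpoint("wrist","egg1"): print("egg",r["conf"],np.round(r["location"]),np.round(at_z("wrist",r["location"],.073),4))
K,o,Rm=pose("wrist")
for z in (.25,.235): 
    q=K@(Rm.T@(np.array([.6171,.1632,z])-o)); print(z,q[:2]/q[2])
E
```

```text
[0.62359739 0.16985951 0.184     ]
0.9 [262. 198.] [0.6179 0.1628 0.177 ]
0.58 [396. 292.] [ 0.643  -0.0063  0.177 ]
0.25 [261.75391516 231.30043684]
0.235 [261.64583614 222.65010387]
```

>>> carry_out:
  motion:
    - [[0, 0, 0.15], 0]
    - [[0, 0, 0.25], 0]
    - [[0, 0, 0.35], 0]
    - [[0, 0, 0.4], 0]
    - [[0, 0, 0.43], 0]
    - [[0, 0, 0.46], 0]
    - [[0, 0, 0.46], 0]
    - [[0, 0, 0.46], 0]

```text
time_s: 11.25
ee_pos: [0.6173, 0.1635, 0.1243]
eef_rot: [3.141, -0.001, 0.787]
force: [0.0, 0.5, -0.0]
grip_width: 0.0613
grip_force: 0.0
```

>>> carry_out:
  motion:
    - [[0, 0, 0], 0]
    - [[0, 0, 0], 0]
    - [[0, 0, 0], 0]
    - [[0, 0, 0], 0]
    - [[0, 0, 0], 0]
    - [[0, 0, -0.01], 0]
    - [[0, 0, -0.02], 0]
    - [[0, 0, -0.04], 0]
    - [[0, 0, -0.04], 0]
  hand: 1
  force: 30

```text
time_s: 12.15
ee_pos: [0.6173, 0.1634, 0.1322]
eef_rot: [3.141, -0.001, 0.787]
force: [-0.8, 0.8, -1.2]
grip_width: 0.0297
grip_force: 30.0
```

Knob gripped at 30 mm, 30 N. Lift and carry to the far mat.

>>> carry_out:
  motion:
    - [[0, 0, -0.1], 0]
    - [[0, 0, -0.2], 0]
    - [[0, 0, -0.35], 0]
    - [[0, 0, -0.5], 0]
    - [[0, 0, -0.52], 0]
    - [[0, -0.1, -0.52], 0]
    - [[0, -0.25, -0.52], 0]
    - [[0, -0.4, -0.52], 0]
    - [[0.05, -0.55, -0.52], 0]
    - [[0.1, -0.65, -0.52], 0]
    - [[0.1, -0.7, -0.52], 0]
    - [[0.1, -0.7, -0.52], 0]

```text
time_s: 13.35
ee_pos: [0.5313, 0.2768, 0.2347]
eef_rot: [-3.141, 0.001, 0.788]
force: [0.3, -1.2, -1.9]
grip_width: 0.0296
grip_force: 30.0
```

```bash
python3 - <<'E'
from h import *
go((.446,.39,.23),(.446,.39,.073))
E
```

```text
at [0.5313 0.2768 0.2347] [-3.141e+00  1.000e-03  7.880e-01] t 13.3 w 0.0296 f [ 0.3 -1.2 -1.9]
(0.446, 0.39, 0.23) -> [ 0.1004 -0.7015  0.0239] turn -0.0
(0.446, 0.39, 0.073) -> [ 0.1012 -0.7012  0.8089] turn -0.0
```

>>> carry_out:
  motion:
    - [[0.03, -0.2, 0], 0]
    - [[0.06, -0.4, 0], 0]
    - [[0.1, -0.6, 0], 0]
    - [[0.1, -0.7, 0], 0]
    - [[0.1, -0.7, 0.1], 0]
    - [[0.1, -0.7, 0.25], 0]
    - [[0.1, -0.7, 0.4], 0]
    - [[0.1, -0.7, 0.55], 0]
    - [[0.1, -0.7, 0.65], 0]
    - [[0.1, -0.7, 0.73], 0]
    - [[0.1, -0.7, 0.77], 0]
    - [[0.1, -0.7, 0.77], 0]

```text
time_s: 14.55
ee_pos: [0.4472, 0.3884, 0.0805]
eef_rot: [-3.142, 0.002, 0.786]
force: [-0.7, -0.1, -1.4]
grip_width: 0.0296
grip_force: 30.0
```

>>> carry_out:
  motion:
    - [[0, 0, 0.01], 0]
    - [[0, 0, 0.02], 0]
    - [[0, 0, 0.03], 0]
    - [[0, 0, 0.04], 0]
    - [[0, 0, 0.045], 0]

```text
time_s: 15.05
ee_pos: [0.4471, 0.3895, 0.0725]
eef_rot: [-3.142, -0.0, 0.787]
force: [-0.3, -0.1, -1.4]
grip_width: 0.0296
grip_force: 30.0
```

>>> carry_out:
  motion:
    - [[0, 0, 0.01], 0]
    - [[0, 0, 0.015], 0]
    - [[0, 0, 0.015], 0]

```text
time_s: 15.35
ee_pos: [0.4472, 0.3896, 0.0715]
eef_rot: [3.141, -0.001, 0.787]
force: [-6.4, -5.4, 16.5]
grip_width: 0.0295
grip_force: 30.0
```

>>> carry_out:
  motion:
    - [[0, 0, -0.015], 0]
    - [[0, 0, -0.015], 0]
    - [[0, 0, -0.015], 0]
    - [[0, 0, -0.015], 0]
    - [[0, 0, -0.2], 0]
    - [[0, 0, -0.45], 0]
    - [[0, 0, -0.7], 0]
    - [[-0.03, 0.25, -0.7], 0]
    - [[-0.06, 0.5, -0.7], 0]
    - [[-0.1, 0.75, -0.7], 0]
    - [[-0.1, 1, -0.7], 0]
    - [[-0.1, 1, -0.7], 0]
  hand: -0.3

```text
time_s: 16.55
ee_pos: [0.5773, 0.2296, 0.2087]
eef_rot: [3.141, 0.001, 0.782]
force: [-0.7, 0.1, -0.6]
grip_width: 0.0608
grip_force: 0.0
```

>>> carry_out:
  motion:
    - [[-0.1, 0.25, 0], 0]
    - [[-0.12, 0.4, 0], 0]
    - [[-0.12, 0.4, 0], 0]
    - [[-0.12, 0.4, 0], 0]

```text
time_s: 16.95
ee_pos: [0.6141, 0.1607, 0.2091]
eef_rot: [-3.141, 0.0, 0.786]
force: [0.4, 0.0, -0.4]
grip_width: 0.061
grip_force: 0.0
```

```bash
python3 - <<'E'
from h import *
go()
a,d=camera("wrist"); cv2.imwrite("pics/w4.png",a); P=cloud("wrist",d)
for r in finder.cut_out("wrist","egg1"):
    if r["conf"]<.2: continue
    m=cv2.erode((r["mask"]&(d>0)).astype(np.uint8),np.ones((3,3)))>0; Q=P[m]
    # sphere-like fit: circle through apex region; use top cap centroid & limb centre
    cap=Q[Q[:,2]>.122]
    t=Q[Q[:,2]>.104]; x0=t[:,:2].mean(0)
    from scipy.optimize import least_squares
    f=lambda p:((Q[:,0]-p[0])**2+(Q[:,1]-p[1])**2)/.022**2+np.clip(Q[:,2]-p[2],-.02,None)**2/.024**2-1
    s=least_squares(f,[*x0,.106],loss="soft_l1",f_scale=.1)
    print(round(r["conf"],2),np.round(r["location"]),m.sum(),"cap",np.round(cap.mean(0),4),len(cap),"zmax",round(Q[:,2].max(),4),"fit",np.round(s.x,4),"px@z106",np.round(at_z("wrist",r["location"],.108),4))
a2,d2=camera("side"); cv2.imwrite("pics/s4.png",cv2.resize(a2[190:384,120:400],None,fx=2.6,fy=2.6))
E
```

```text
at [0.6141 0.1607 0.2091] [-3.141  0.     0.786] t 16.9 w 0.061 f [ 0.4  0.  -0.4]
0.93 [213. 179.] 998 cap [0.5782 0.1995 0.1264] 652 zmax 0.1314 fit [0.5763 0.199  0.106 ] px@z106 [0.5776 0.2007 0.108 ]
0.87 [256. 129.] 1090 cap [0.6502 0.2053 0.1265] 781 zmax 0.1323 fit [0.6497 0.2047 0.106 ] px@z106 [0.651  0.2053 0.108 ]
0.66 [261. 220.] 898 cap [0.5837 0.1275 0.1265] 544 zmax 0.1312 fit [0.582  0.1256 0.106 ] px@z106 [0.5807 0.1275 0.108 ]<stdin>:9: RuntimeWarning: Mean of empty slice.
  ret = um.true_divide(
Traceback (most recent call last):
ValueError: Initial guess is outside of provided bounds
```

View pics/w4.png

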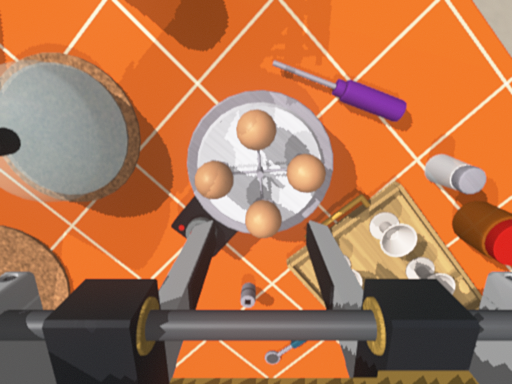

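The lid sits inside the far mat at px (65,130). Four eggs are in the rack at px (256,129), (213,179), (304,173) and (262,218); they fit rings around (0.6167,0.164) with yaw 4.2°. First egg: (0.656,0.130).

>>> carry_out:
  motion:
    - [[0.02, 0.13, 0.1], 0]
    - [[0.04, 0.257, 0.2], 0]
    - [[0.04, 0.257, 0.35], 0]
    - [[0.04, 0.257, 0.5], 0]
    - [[0.04, 0.257, 0.62], 0]
    - [[0.04, 0.257, 0.7], 0]
    - [[0.04, 0.257, 0.755], 0]
    - [[0.04, 0.257, 0.755], 0]
    - [[0.04, 0.257, 0.755], 0]
  force: 10

```text
time_s: 17.95
ee_pos: [0.6567, 0.1303, 0.0597]
eef_rot: [3.141, -0.001, 0.787]
force: [0.6, -0.4, -0.3]
grip_width: 0.0613
grip_force: 0.0
```

>>> carry_out:
  motion:
    - [[0, 0, 0], 0]
    - [[0, 0, 0], 0]
    - [[0, 0, 0], 0]
    - [[0, 0, 0], 0]
    - [[0, 0, 0], 0]
    - [[0, 0, 0], 0]
    - [[0, 0, -0.04], 0]
    - [[0, 0, -0.1], 0]
    - [[0, 0, -0.1], 0]
  hand: 1
  force: 10

```text
time_s: 18.85
ee_pos: [0.6574, 0.1299, 0.0811]
eef_rot: [3.139, -0.003, 0.787]
force: [0.4, 0.5, -0.6]
grip_width: 0.0435
grip_force: 10.0
```

>>> carry_out:
  motion:
    - [[0, 0, -0.12], 0]
    - [[0, 0, -0.25], 0]
    - [[0, 0, -0.35], 0]
    - [[-0.1, 0.07, -0.35], 0]
    - [[-0.25, 0.19, -0.35], 0]
    - [[-0.4, 0.3, -0.35], 0]
    - [[-0.55, 0.41, -0.35], 0]
    - [[-0.7, 0.52, -0.35], 0]
    - [[-0.82, 0.61, -0.35], 0]
    - [[-0.89, 0.665, -0.35], 0]
    - [[-0.89, 0.665, -0.35], 0]
    - [[-0.89, 0.665, -0.35], 0]

```text
time_s: 20.05
ee_pos: [0.6249, -0.0895, 0.1486]
eef_rot: [-3.142, -0.0, 0.787]
force: [0.6, 0.8, -0.2]
grip_width: 0.043
grip_force: 10.0
```

```bash
python3 - <<'E'
from h import *
go()
a,d=camera("wrist"); P=cloud("wrist",d)
for r in finder.cut_out("wrist","cup1"):
    if r["conf"]<.2: continue
    m=r["mask"]&(d>0)&(abs(P[...,2]-.06)<.006); Q=P[m]
    if len(Q)<15: print("few",r["location"]);continue
    c,R0=cv2.minEnclosingCircle((Q[:,:2]*1000).astype(np.float32))
    print(round(r["conf"],2),np.round(r["location"]),len(Q),np.round(c,1),round(R0,1))
    el=cv2.fitEllipse(cv2.convexHull(np.argwhere(m)[:,::-1].astype(np.int32))); print("  ell",np.round(at_z("wrist",el[0],.06),4),np.round(el[1],0))
for r in finder.pinpoint("wrist","cup1"):
    if r["conf"]>.2: print("pin",round(r["conf"],2),np.round(r["location"]),np.round(at_z("wrist",r["location"],.008),4))
cv2.imwrite("pics/w5.png",a)
E
```

```text
at [ 0.6249 -0.0895  0.1486] [-3.142 -0.     0.787] t 20.1 w 0.043 f [ 0.6  0.8 -0.2]
0.95 [327. 186.] 738 [ 672.8 -145.5] 25.6
  ell [ 0.6734 -0.1448  0.06  ] [43. 46.]
0.65 [207. 178.] 767 [581.9 -43.4] 25.6
  ell [ 0.5825 -0.0427  0.06  ] [44. 47.]
0.62 [268. 114.] 929 [679.3 -42.9] 25.4
  ell [ 0.6798 -0.0423  0.06  ] [49. 51.]
pin 0.87 [215. 172.] [ 0.5846 -0.0477  0.008 ]
pin 0.83 [268. 112.] [ 0.6829 -0.0424  0.008 ]
pin 0.72 [319. 178.] [ 0.6729 -0.1458  0.008 ]
```

View pics/w5.png

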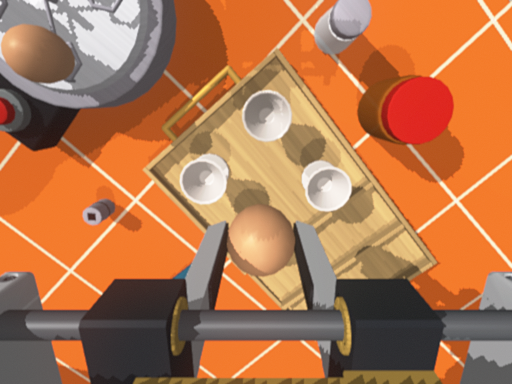

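The wrist view shows the egg held upright at px (262,240), and cup rims at (267,114), (205,179) and (327,187), all with the correct 51 mm diameter. First egg goes to the cup at (0.673,-0.145).

>>> carry_out:
  motion:
    - [[-0.01, 0.12, 0], 0]
    - [[-0.02, 0.25, 0], 0]
    - [[-0.028, 0.34, 0], 0]
    - [[-0.028, 0.367, 0], 0]
    - [[-0.028, 0.367, 0.1], 0]
    - [[-0.028, 0.367, 0.22], 0]
    - [[-0.028, 0.367, 0.34], 0]
    - [[-0.028, 0.367, 0.44], 0]
    - [[-0.028, 0.367, 0.51], 0]
    - [[-0.028, 0.367, 0.55], 0]
    - [[-0.028, 0.367, 0.57], 0]
    - [[-0.028, 0.367, 0.57], 0]

```text
time_s: 21.4
ee_pos: [0.6729, -0.1457, 0.0348]
eef_rot: [3.141, -0.0, 0.787]
force: [0.4, -0.0, -0.7]
grip_width: 0.0434
grip_force: 10.0
```

>>> carry_out:
  motion:
    - [[0, 0, 0.01], 0]
    - [[0, 0, 0.02], 0]
    - [[0, 0, 0.025], 0]
    - [[0, 0, 0.03], 0]
    - [[0, 0, 0.03], 0]

```text
time_s: 21.9
ee_pos: [0.6727, -0.1458, 0.0285]
eef_rot: [-3.142, 0.0, 0.787]
force: [-0.6, 0.1, -0.3]
grip_width: 0.0432
grip_force: 10.0
```

>>> carry_out:
  motion:
    - [[0, 0, 0.005], 0]
    - [[0, 0, 0.01], 0]
    - [[0, 0, 0.01], 0]

```text
time_s: 22.2
ee_pos: [0.6732, -0.146, 0.0278]
eef_rot: [3.14, -0.001, 0.787]
force: [-2.4, 0.2, 8.0]
grip_width: 0.0433
grip_force: 10.0
```

>>> carry_out:
  motion:
    - [[0, 0, -0.006], 0]
    - [[0, 0, -0.006], 0]
    - [[0, 0, -0.006], 0]
    - [[0, 0, -0.006], 0]
    - [[0, 0, -0.1], 0]
    - [[0, 0, -0.3], 0]
    - [[0, 0, -0.5], 0]
    - [[0.1, -0.2, -0.6], 0]
    - [[0.2, -0.4, -0.6], 0]
    - [[0.3, -0.6, -0.6], 0]
    - [[0.5, -0.8, -0.6], 0]
    - [[0.5, -0.8, -0.6], 0]
  hand: -0.3

```text
time_s: 23.4
ee_pos: [0.6296, 0.0426, 0.1469]
eef_rot: [-3.141, -0.001, 0.791]
force: [-0.4, 0.2, 0.9]
grip_width: 0.0608
grip_force: 0.0
```

```bash
python3 - <<'E'
from h import *
go((.5827,.1246,.148),(.5827,.1246,.059))
a,d=camera("scene"); P=cloud("scene",d)
for r in finder.cut_out("scene","egg1"):
    m=r["mask"]&(d>0); 
    if r["conf"]>.3: print(round(r["conf"],2),np.round(r["location"]),np.round(P[m].mean(0),3),round(P[m][:,2].max(),3))
cv2.imwrite("pics/c1.png",a)
E
```

```text
at [0.6296 0.0426 0.1469] [-3.141e+00 -1.000e-03  7.910e-01] t 23.4 w 0.0608 f [-0.4  0.2  0.9]
(0.5827, 0.1246, 0.148) -> [ 0.1267 -0.455  -0.0053] turn -0.0
(0.5827, 0.1246, 0.059) -> [ 0.1264 -0.4548  0.4397] turn -0.0
0.72 [290. 262.] [ 0.675 -0.156  0.086] 0.103
0.67 [332. 182.] [0.654 0.192 0.111] 0.131
0.54 [305. 188.] [0.588 0.114 0.115] 0.132
0.35 [358. 231.] [0.783 0.109 0.026] 0.036
```

>>> carry_out:
  motion:
    - [[0.05, -0.2, 0], 0]
    - [[0.1, -0.4, 0], 0]
    - [[0.126, -0.455, 0.05], 0]
    - [[0.126, -0.455, 0.15], 0]
    - [[0.126, -0.455, 0.25], 0]
    - [[0.126, -0.455, 0.35], 0]
    - [[0.126, -0.455, 0.4], 0]
    - [[0.126, -0.455, 0.44], 0]
    - [[0.126, -0.455, 0.44], 0]
    - [[0.126, -0.455, 0.44], 0]

```text
time_s: 24.5
ee_pos: [0.5839, 0.1198, 0.0592]
eef_rot: [3.141, -0.001, 0.786]
force: [-0.8, 0.0, 0.2]
grip_width: 0.0612
grip_force: 0.0
```

>>> carry_out:
  motion:
    - [[0, 0, 0], 0]
    - [[0, 0, 0], 0]
    - [[0, 0, 0], 0]
    - [[0, 0, 0], 0]
    - [[0, 0, 0], 0]
    - [[0, 0, -0.04], 0]
    - [[0, 0, -0.12], 0]
    - [[0, 0, -0.25], 0]
    - [[0, 0, -0.38], 0]
    - [[0, 0, -0.45], 0]
    - [[0, 0, -0.45], 0]
  hand: 1
  force: 10

```text
time_s: 25.6
ee_pos: [0.5844, 0.1201, 0.1507]
eef_rot: [3.139, -0.003, 0.787]
force: [-0.1, 0.0, -1.0]
grip_width: 0.0431
grip_force: 10.0
```

```bash
python3 - <<'E'
from h import *
go((.6795,-.0427,.148),(.6795,-.0427,.034))
E
```

```text
at [0.5844 0.1201 0.1507] [ 3.139e+00 -3.000e-03  7.870e-01] t 25.6 w 0.0431 f [-0.1  0.  -1. ]
(0.6795, -0.0427, 0.148) -> [-0.2405  0.9117  0.0149] turn -0.0
(0.6795, -0.0427, 0.034) -> [-0.2421  0.9104  0.5849] turn -0.0
```

>>> carry_out:
  motion:
    - [[-0.05, 0.18, 0], 0]
    - [[-0.1, 0.38, 0], 0]
    - [[-0.15, 0.58, 0], 0]
    - [[-0.22, 0.78, 0], 0]
    - [[-0.253, 0.91, 0], 0]
    - [[-0.253, 0.91, 0.1], 0]
    - [[-0.253, 0.91, 0.22], 0]
    - [[-0.253, 0.91, 0.36], 0]
    - [[-0.253, 0.91, 0.48], 0]
    - [[-0.253, 0.91, 0.55], 0]
    - [[-0.253, 0.91, 0.585], 0]
    - [[-0.253, 0.91, 0.585], 0]

```text
time_s: 26.8
ee_pos: [0.6763, -0.0443, 0.0309]
eef_rot: [-3.141, 0.001, 0.787]
force: [0.0, -0.1, 0.5]
grip_width: 0.0435
grip_force: 10.0
```

>>> carry_out:
  motion:
    - [[0, 0, 0.01], 0]
    - [[0, 0, 0.02], 0]
    - [[0, 0, 0.025], 0]
    - [[0, 0, 0.03], 0]
    - [[0, 0, 0.03], 0]

```text
time_s: 27.3
ee_pos: [0.6779, -0.0445, 0.0274]
eef_rot: [3.139, -0.002, 0.787]
force: [1.4, -1.1, 6.6]
grip_width: 0.0429
grip_force: 10.0
```

>>> carry_out:
  motion:
    - [[0, 0, -0.006], 0]
    - [[0, 0, -0.006], 0]
    - [[0, 0, -0.006], 0]
    - [[0, 0, -0.1], 0]
    - [[0, 0, -0.3], 0]
    - [[0, 0, -0.5], 0]
    - [[0.1, -0.12, -0.6], 0]
    - [[0.3, -0.37, -0.6], 0]
    - [[0.5, -0.62, -0.6], 0]
    - [[0.7, -0.87, -0.6], 0]
    - [[0.78, -0.97, -0.6], 0]
    - [[0.78, -0.97, -0.6], 0]
  hand: -0.3

```text
time_s: 28.5
ee_pos: [0.6481, 0.2075, 0.1453]
eef_rot: [-3.141, 0.0, 0.79]
force: [-0.2, 0.4, -0.8]
grip_width: 0.0609
grip_force: 0.0
```

>>> carry_out:
  motion:
    - [[0, 0, 0], 0]
    - [[0, 0, 0], 0]

```text
time_s: 28.7
ee_pos: [0.6495, 0.2023, 0.1453]
eef_rot: [3.142, 0.001, 0.787]
force: [-0.1, -1.3, -0.3]
grip_width: 0.0611
grip_force: 0.0
```

```bash
python3 - <<'E'
from h import *
go((.6507,.2034,.059))
a,d=camera("scene"); P=cloud("scene",d)
for r in finder.cut_out("scene","egg1"):
    m=r["mask"]&(d>0); 
    if r["conf"]>.3: print(round(r["conf"],2),np.round(r["location"]),np.round(P[m].mean(0),3),round(P[m][:,2].max(),3))
E
```

```text
at [0.6495 0.2023 0.1453] [3.142e+00 1.000e-03 7.870e-01] t 28.7 w 0.0611 f [-0.1 -1.3 -0.3]
(0.6507, 0.2034, 0.059) -> [8.500e-03 2.000e-04 4.315e-01] turn -0.0
0.8 [290. 262.] [ 0.676 -0.154  0.086] 0.102
0.78 [312. 241.] [ 0.683 -0.054  0.086] 0.1
0.67 [310. 173.] [0.581 0.188 0.114] 0.133
0.44 [332. 182.] [0.652 0.196 0.111] 0.132
0.44 [363. 159.] [0.683 0.445 0.057] 0.283
```

>>> carry_out:
  motion:
    - [[0.008, 0, 0.1], 0]
    - [[0.008, 0, 0.2], 0]
    - [[0.008, 0, 0.3], 0]
    - [[0.008, 0, 0.38], 0]
    - [[0.008, 0, 0.43], 0]
    - [[0.008, 0, 0.43], 0]
    - [[0.008, 0, 0.43], 0]

```text
time_s: 29.5
ee_pos: [0.651, 0.2041, 0.0603]
eef_rot: [3.141, -0.001, 0.786]
force: [-0.5, -0.4, 0.8]
grip_width: 0.0612
grip_force: 0.0
```

>>> carry_out:
  motion:
    - [[0, 0, 0], 0]
    - [[0, 0, 0], 0]
    - [[0, 0, 0], 0]
    - [[0, 0, 0], 0]
    - [[0, 0, 0], 0]
    - [[0, 0, -0.04], 0]
    - [[0, 0, -0.12], 0]
    - [[0, 0, -0.25], 0]
    - [[0, 0, -0.38], 0]
    - [[0, 0, -0.45], 0]
    - [[0, 0, -0.45], 0]
    - [[0, 0, -0.45], 0]
  hand: 1
  force: 10

```text
time_s: 30.7
ee_pos: [0.6502, 0.2042, 0.1488]
eef_rot: [-3.141, 0.001, 0.787]
force: [-0.1, -1.1, -1.6]
grip_width: 0.0432
grip_force: 10.0
```

```bash
python3 - <<'E'
from h import *
go((.582,-.043,.15),(.582,-.043,.034))
E
```

```text
at [0.6502 0.2042 0.1488] [-3.141e+00  1.000e-03  7.870e-01] t 30.7 w 0.0432 f [-0.1 -1.1 -1.6]
(0.582, -0.043, 0.15) -> [-1.1159  0.6314 -0.0055] turn -0.0
(0.582, -0.043, 0.034) -> [-1.1155  0.6317  0.5745] turn -0.0
```

>>> carry_out:
  motion:
    - [[-0.1, 0.06, 0], 0]
    - [[-0.3, 0.17, 0], 0]
    - [[-0.5, 0.28, 0], 0]
    - [[-0.7, 0.4, 0], 0]
    - [[-0.9, 0.51, 0], 0]
    - [[-1, 0.57, 0], 0]
    - [[-1, 0.63, 0], 0]
    - [[-1, 0.63, 0], 0]
    - [[-1, 0.63, 0], 0]

```text
time_s: 31.6
ee_pos: [0.5986, -0.0254, 0.1486]
eef_rot: [-3.14, 0.001, 0.787]
force: [0.2, -0.3, -1.0]
grip_width: 0.0433
grip_force: 10.0
```

```bash
python3 - <<'E'
from h import *
go((.582,-.043,.034))
E
```

```text
at [ 0.5986 -0.0254  0.1486] [-3.14e+00  1.00e-03  7.87e-01] t 31.6 w 0.0433 f [ 0.2 -0.3 -1. ]
(0.582, -0.043, 0.034) -> [-0.1205  0.0042  0.5732] turn -0.0
```

>>> carry_out:
  motion:
    - [[-0.12, 0.004, 0], 0]
    - [[-0.12, 0.004, 0.1], 0]
    - [[-0.12, 0.004, 0.22], 0]
    - [[-0.12, 0.004, 0.36], 0]
    - [[-0.12, 0.004, 0.48], 0]
    - [[-0.12, 0.004, 0.54], 0]
    - [[-0.12, 0.004, 0.575], 0]
    - [[-0.12, 0.004, 0.575], 0]
    - [[-0.12, 0.004, 0.575], 0]
    - [[-0.12, 0.004, 0.585], 0]
    - [[-0.12, 0.004, 0.595], 0]
    - [[-0.12, 0.004, 0.595], 0]

```text
time_s: 32.8
ee_pos: [0.5821, -0.0439, 0.0306]
eef_rot: [3.142, -0.0, 0.787]
force: [0.4, -0.8, -1.7]
grip_width: 0.0433
grip_force: 10.0
```

>>> carry_out:
  motion:
    - [[0, 0, 0.005], 0]
    - [[0, 0, 0.01], 0]
    - [[0, 0, 0.01], 0]

```text
time_s: 33.1
ee_pos: [0.5823, -0.0438, 0.0288]
eef_rot: [3.141, -0.0, 0.787]
force: [-0.3, 0.9, 2.2]
grip_width: 0.0434
grip_force: 10.0
```

>>> carry_out:
  motion:
    - [[0, 0, 0.002], 0]
    - [[0, 0, 0.002], 0]
    - [[0, 0, 0.002], 0]
    - [[0, 0, -0.1], 0]
    - [[0, 0, -0.3], 0]
    - [[0, 0, -0.5], 0]
    - [[0.1, -0.11, -0.6], 0]
    - [[0.3, -0.31, -0.6], 0]
    - [[0.5, -0.51, -0.6], 0]
    - [[0.7, -0.72, -0.6], 0]
    - [[0.84, -0.873, -0.6], 0]
    - [[0.84, -0.873, -0.6], 0]
  hand: -0.3

```text
time_s: 34.3
ee_pos: [0.5762, 0.2027, 0.1483]
eef_rot: [-3.141, -0.0, 0.79]
force: [0.7, -0.2, 0.2]
grip_width: 0.0612
grip_force: 0.0
```

>>> carry_out:
  motion:
    - [[0, 0, 0], 0]
    - [[0, 0, 0], 0]

```text
time_s: 34.5
ee_pos: [0.5772, 0.1973, 0.1484]
eef_rot: [3.142, 0.0, 0.786]
force: [0.7, 0.3, 0.3]
grip_width: 0.0612
grip_force: 0.0
```

```bash
python3 - <<'E'
from h import *
go((.5773,.198,.059))
a,d=camera("scene"); P=cloud("scene",d)
for r in finder.cut_out("scene","egg1"):
    m=r["mask"]&(d>0); 
    if r["conf"]>.3: print(round(r["conf"],2),np.round(r["location"]),np.round(P[m].mean(0),3),round(P[m][:,2].max(),3))
E
```

```text
at [0.5772 0.1973 0.1484] [3.142 0.    0.786] t 34.5 w 0.0612 f [0.7 0.3 0.3]
(0.5773, 0.198, 0.059) -> [ 0.0028 -0.0021  0.447 ] turn -0.0
0.62 [291. 262.] [ 0.676 -0.154  0.085] 0.101
0.59 [347. 260.] [ 0.797 -0.043  0.047] 0.079
0.58 [311. 242.] [ 0.684 -0.053  0.083] 0.102
0.52 [308. 256.] [ 0.682 -0.05   0.019] 0.063
0.5 [278. 228.] [ 0.586 -0.052  0.084] 0.102
0.49 [310. 172.] [0.581 0.188 0.114] 0.132
```

>>> carry_out:
  motion:
    - [[0.003, -0.002, 0.1], 0]
    - [[0.003, -0.002, 0.2], 0]
    - [[0.003, -0.002, 0.3], 0]
    - [[0.003, -0.002, 0.39], 0]
    - [[0.003, -0.002, 0.447], 0]
    - [[0.003, -0.002, 0.447], 0]
    - [[0.003, -0.002, 0.447], 0]

```text
time_s: 35.3
ee_pos: [0.5777, 0.1986, 0.0599]
eef_rot: [3.141, -0.001, 0.786]
force: [-0.1, 0.5, -0.8]
grip_width: 0.0611
grip_force: 0.0
```

>>> carry_out:
  motion:
    - [[0, 0, 0], 0]
    - [[0, 0, 0], 0]
    - [[0, 0, 0], 0]
    - [[0, 0, 0], 0]
    - [[0, 0, 0], 0]
    - [[0, 0, -0.04], 0]
    - [[0, 0, -0.12], 0]
    - [[0, 0, -0.25], 0]
    - [[0, 0, -0.38], 0]
    - [[0, 0, -0.45], 0]
    - [[0, 0, -0.45], 0]
    - [[0, 0, -0.45], 0]
  hand: 1
  force: 10

```text
time_s: 36.5
ee_pos: [0.5769, 0.199, 0.1481]
eef_rot: [-3.141, 0.001, 0.787]
force: [-0.4, -0.2, -1.9]
grip_width: 0.0433
grip_force: 10.0
```

>>> carry_out:
  motion:
    - [[-0.1, 0.06, 0], 0]
    - [[-0.3, 0.17, 0], 0]
    - [[-0.5, 0.28, 0], 0]
    - [[-0.7, 0.4, 0], 0]
    - [[-0.9, 0.51, 0], 0]
    - [[-1, 0.57, 0], 0]
    - [[-1, 0.57, 0], 0]
    - [[-1, 0.57, 0], 0]

```text
time_s: 37.3
ee_pos: [0.5164, -0.0229, 0.1481]
eef_rot: [-3.14, 0.001, 0.786]
force: [-1.0, -0.9, -0.8]
grip_width: 0.0435
grip_force: 10.0
```

>>> carry_out:
  motion:
    - [[-0.15, 0.15, 0], 0]
    - [[-0.35, 0.3, 0], 0]
    - [[-0.55, 0.45, 0], 0]
    - [[-0.7, 0.55, 0], 0]
    - [[-0.7, 0.55, 0], 0]
    - [[-0.7, 0.55, 0], 0]

```text
time_s: 37.9
ee_pos: [0.4959, -0.1991, 0.1484]
eef_rot: [-3.14, 0.0, 0.787]
force: [-0.3, -0.3, -0.5]
grip_width: 0.0433
grip_force: 10.0
```

```bash
python3 - <<'E'
from h import *
go()
a,d=camera("wrist"); P=cloud("wrist",d); cv2.imwrite("pics/w6.png",a)
for r in finder.cut_out("wrist","cup1"):
    if r["conf"]<.2: continue
    m=r["mask"]&(d>0)&(abs(P[...,2]-.06)<.006); Q=P[m]
    if len(Q)<15: continue
    c,R0=cv2.minEnclosingCircle((Q[:,:2]*1000).astype(np.float32))
    print(round(r["conf"],2),np.round(r["location"]),len(Q),np.round(c,1),round(R0,1))
go((.568,-.1315,.15),(.568,-.1315,.034))
E
```

```text
at [ 0.4959 -0.1991  0.1484] [-3.14   0.     0.787] t 37.9 w 0.0433 f [-0.3 -0.3 -0.5]
0.73 [267.  89.] 1021 [ 568.1 -130.6] 25.3
0.62 [336.  36.] 423 [ 670.8 -145.9] 24.9
0.57 [220.  28.] 462 [580.7 -44.7] 25.2
at [ 0.4962 -0.1983  0.1488] [-3.141 -0.     0.788] t 38.0 w 0.0432 f [-0.7  0.2 -0.4]
(0.568, -0.1315, 0.15) -> [ 0.49    0.0191 -0.0062] turn -0.0
(0.568, -0.1315, 0.034) -> [0.49   0.0196 0.5738] turn -0.0
```

>>> carry_out:
  motion:
    - [[0.15, 0.005, 0], 0]
    - [[0.35, 0.01, 0], 0]
    - [[0.49, 0.017, 0], 0]
    - [[0.49, 0.017, 0], 0]
    - [[0.49, 0.017, 0.1], 0]
    - [[0.49, 0.017, 0.22], 0]
    - [[0.49, 0.017, 0.36], 0]
    - [[0.49, 0.017, 0.48], 0]
    - [[0.49, 0.017, 0.54], 0]
    - [[0.49, 0.017, 0.575], 0]
    - [[0.49, 0.017, 0.585], 0]
    - [[0.49, 0.017, 0.585], 0]

```text
time_s: 39.2
ee_pos: [0.5678, -0.1328, 0.0329]
eef_rot: [3.141, -0.0, 0.787]
force: [-0.6, -0.2, -1.3]
grip_width: 0.0432
grip_force: 10.0
```

>>> carry_out:
  motion:
    - [[0, 0, 0.005], 0]
    - [[0, 0, 0.01], 0]
    - [[0, 0, 0.015], 0]
    - [[0, 0, 0.015], 0]

```text
time_s: 39.6
ee_pos: [0.5676, -0.1329, 0.0294]
eef_rot: [3.141, -0.0, 0.787]
force: [0.1, 0.2, 2.0]
grip_width: 0.0434
grip_force: 10.0
```

>>> carry_out:
  motion:
    - [[0, 0, 0.005], 0]
    - [[0, 0, 0.005], 0]
    - [[0, 0, 0.005], 0]
    - [[0, 0, 0.005], 0]
    - [[0, 0, -0.1], 0]
    - [[0, 0, -0.3], 0]
    - [[0, 0, -0.5], 0]
    - [[-0.2, -0.12, -0.6], 0]
    - [[-0.4, -0.25, -0.6], 0]
    - [[-0.6, -0.38, -0.6], 0]
    - [[-0.8, -0.5, -0.6], 0]
    - [[-0.8, -0.5, -0.6], 0]
  hand: -0.3

```text
time_s: 40.8
ee_pos: [0.3802, -0.176, 0.1494]
eef_rot: [3.141, 0.0, 0.784]
force: [0.6, 0.1, 0.5]
grip_width: 0.0611
grip_force: 0.0
```

>>> carry_out:
  motion:
    - [[0, 0, 0], 0]
    - [[0, 0, 0], 0]

```text
time_s: 41.0
ee_pos: [0.3843, -0.1755, 0.1493]
eef_rot: [3.141, -0.0, 0.787]
force: [-0.1, -0.0, -0.2]
grip_width: 0.0612
grip_force: 0.0
```

```bash
cat >> h.py <<'E'
def spoon(cam,show=True):
    "teal handle pixels -> handle centre/axis on the counter; bowl side from cut_out mask"
    a,d=camera(cam); h=cv2.cvtColor(a,cv2.COLOR_BGR2HSV)
    teal=((h[...,0]>90)&(h[...,0]<108)&(h[...,1]>140)&(h[...,2]>40)).astype(np.uint8)
    n,l,s,c=cv2.connectedComponentsWithStats(teal)
    P=cloud(cam,d)
    for i in range(1,n):
        if s[i,4]<60: continue
        m=l==i; Q=P[m&(d>0)]; z=np.median(Q[:,2])
        if z>.03: continue
        pts=np.array([at_z(cam,p[::-1],z)[:2] for p in np.argwhere(m)]); 
        (cx,cy),(w,hh),an=cv2.minAreaRect((pts*1000).astype(np.float32))
        ax=np.linalg.svd(pts-pts.mean(0))[2][0]
        print(cam,"handle px",np.round(c[i]),"n",s[i,4],"z",round(z,4),"centre",round(cx,1),round(cy,1),"dims",round(w,1),round(hh,1),"axis deg",round(np.degrees(np.arctan2(ax[1],ax[0])),1))
    for r in finder.pinpoint(cam,"spoon1_tip"):
        if r["conf"]>.25: print(" tip",round(r["conf"],2),np.round(r["location"]),np.round(at_z(cam,r["location"],.0045),4))
    return a,d
E
python3 - <<'E'
from h import *
go()
a,d=spoon("wrist"); cv2.imwrite("pics/w7.png",a)
spoon("scene")
a,d=camera("scene");P=cloud("scene",d)
for r in finder.cut_out("scene","egg1"):
    m=r["mask"]&(d>0); 
    if r["conf"]>.3: print(round(r["conf"],2),np.round(r["location"]),np.round(P[m].mean(0),3),round(P[m][:,2].max(),3))
E
```

```text
at [ 0.3843 -0.1755  0.1493] [ 3.141 -0.     0.787] t 41.0 w 0.0612 f [-0.1 -0.  -0.2]
wrist handle px [271.  92.] n 61 z 0.0086 centre 456.4 -115.0 dims 1.8 57.2 axis deg 174.4
wrist handle px [421. 273.] n 277 z 0.0084 centre 437.2 -435.7 dims 14.2 62.1 axis deg 151.7
scene handle px [152. 325.] n 65 z 0.0101 centre 429.3 -435.9 dims 6.1 71.8 axis deg -24.4
 tip 0.49 [201. 233.] [ 0.3563 -0.1125  0.0045]
0.78 [310. 242.] [ 0.683 -0.051  0.083] 0.101
0.54 [258. 244.] [ 0.574 -0.139  0.084] 0.101
0.54 [289. 262.] [ 0.674 -0.152  0.082] 0.103
0.53 [281. 230.] [ 0.588 -0.053  0.085] 0.103
```

View pics/w7.png

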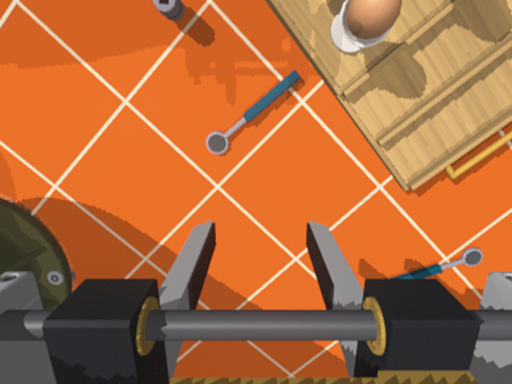

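All four eggs sit upright in the cups (tops at about 0.10 m). Spoon 1 has its handle end at px (298,75) and bowl at (217,143); spoon 2's bowl is at (473,257).

```bash
python3 - <<'E'
from h import *
a=cv2.imread("pics/w7.png")
for p in [(217,143),(298,75),(272,97),(246,120)]: print(p,at_z("wrist",p,.006),cv2.cvtColor(a[p[1]-1:p[1]+2,p[0]-1:p[0]+2],cv2.COLOR_BGR2HSV).reshape(-1,3).mean(0))
for p in [(408,190),(262,0),(335,93)]: print("edge",at_z("wrist",p,.013))
h=cv2.cvtColor(a,cv2.COLOR_BGR2HSV); m=((h[...,0]>88)&(h[...,0]<115)&(h[...,1]>90)).astype(np.uint8)
n,l,s,c=cv2.connectedComponentsWithStats(m)
for i in range(1,n):
    if s[i,4]<60: continue
    pts=np.array([at_z("wrist",p[::-1],.009)[:2] for p in np.argwhere(l==i)])*1000
    print(c[i],s[i,4],cv2.minAreaRect(pts.astype(np.float32)))
E
```

```text
(217, 143) [ 0.37215455 -0.11118721  0.006     ] [ 40.66666667  23.66666667 105.11111111]
(298, 75) [ 0.4957461  -0.12411268  0.006     ] [ 80.44444444 110.77777778 117.22222222]
(272, 97) [ 0.4576729  -0.12028381  0.006     ] [ 99.11111111 133.66666667 122.33333333]
(246, 120) [ 0.41714342 -0.1171092   0.006     ] [114.88888889  65.77777778 124.        ]
edge [ 0.50117376 -0.32184112  0.013     ]
edge [ 0.51798308 -0.04277297  0.013     ]
edge [ 0.51176002 -0.16811218  0.013     ]
[271.0334507   95.74647887] 568 ((456.6839294433594, -118.4069595336914), (9.694387435913086, 77.04397583007812), 84.82565307617188)
[421.36092715 272.81788079] 302 ((436.3424377441406, -434.6820983886719), (15.196643829345703, 63.8665885925293), 65.78033447265625)
```

>>> carry_out:
  motion:
    - [[0.1, -0.01, 0], 0.022]
    - [[0.2, -0.02, 0.1], 0.045]
    - [[0.3, -0.03, 0.2], 0.067]
    - [[0.388, -0.03, 0.3], 0.09]
    - [[0.388, -0.03, 0.4], 0.112]
    - [[0.388, -0.03, 0.5], 0.14]
    - [[0.388, -0.03, 0.6], 0.14]
    - [[0.388, -0.03, 0.7], 0.14]
    - [[0.388, -0.03, 0.76], 0.14]
    - [[0.388, -0.03, 0.76], 0.14]
    - [[0.388, -0.03, 0.76], 0.14]

```text
time_s: 42.4
ee_pos: [0.4344, -0.1164, -0.0024]
eef_rot: [3.142, -0.0, -0.093]
force: [-0.8, -0.1, -0.2]
grip_width: 0.0611
grip_force: 0.0
```

```bash
python3 - <<'E'
from h import *
go((.435,-.1163,-.034,-.0925))
a,d=camera("wrist")
h=cv2.cvtColor(a,cv2.COLOR_BGR2HSV); m=((h[...,0]>88)&(h[...,0]<115)&(h[...,1]>90)).astype(np.uint8)
n,l,s,c=cv2.connectedComponentsWithStats(m)
for i in range(1,n):
    if s[i,4]<60: continue
    pts=np.array([at_z("wrist",p[::-1],.009)[:2] for p in np.argwhere(l==i)])*1000
    print(c[i],s[i,4],cv2.minAreaRect(pts.astype(np.float32)))
E
```

```text
at [ 0.4344 -0.1164 -0.0024] [ 3.142 -0.    -0.093] t 42.4 w 0.0611 f [-0.8 -0.1 -0.2]
(0.435, -0.1163, -0.034, -0.0925) -> [ 0.0028 -0.0005  0.158 ] turn -0.0
[261.17442845 180.88992379] 1181 ((458.2573547363281, -118.74925231933594), (10.112791061401367, 77.36820983886719), 85.1251449584961)
```

>>> carry_out:
  motion:
    - [[0, 0, 0.06], 0]
    - [[0, 0, 0.11], 0]
    - [[0, 0, 0.135], 0]
    - [[0, 0, 0.15], 0]
    - [[0, 0, 0.157], 0]
    - [[0, 0, 0.157], 0]

```text
time_s: 43.05
ee_pos: [0.4341, -0.1163, -0.0343]
eef_rot: [-3.142, 0.0, -0.093]
force: [-0.6, 0.7, -0.8]
grip_width: 0.0615
grip_force: 0.0
```

>>> carry_out:
  motion:
    - [[0, 0, 0], 0]
    - [[0, 0, 0], 0]
    - [[0, 0, 0], 0]
    - [[0, 0, 0], 0]
    - [[0, 0, 0], 0]
    - [[0, 0, 0], 0]
    - [[0, 0, 0], 0]
    - [[0, 0, 0], 0]
  hand: 1
  force: 15

```text
time_s: 43.85
ee_pos: [0.4341, -0.1163, -0.0342]
eef_rot: [3.142, -0.0, -0.093]
force: [-0.3, 0.0, -0.0]
grip_width: 0.0116
grip_force: 15.0
```

>>> carry_out:
  motion:
    - [[0, 0, -0.1], 0]
    - [[0, 0, -0.25], -0.02]
    - [[0, 0, -0.4], -0.043]
    - [[0, 0, -0.55], -0.066]
    - [[0, 0, -0.67], -0.089]
    - [[0, 0, -0.67], -0.112]
    - [[0, 0, -0.67], -0.135]
    - [[0, 0, -0.67], -0.158]
    - [[0, 0, -0.67], -0.18]
    - [[0, 0, -0.67], -0.203]
    - [[0, 0, -0.67], -0.226]
    - [[0, 0, -0.67], -0.25]

```text
time_s: 45.05
ee_pos: [0.4341, -0.1163, 0.0997]
eef_rot: [-3.141, -0.0, 1.483]
force: [-0.1, -0.5, -0.6]
grip_width: 0.0119
grip_force: 15.0
```

>>> carry_out:
  motion:
    - [[0, 0, 0], -0.02]
    - [[-0.04, 0.07, 0], -0.043]
    - [[-0.08, 0.15, 0], -0.066]
    - [[-0.13, 0.22, 0], -0.089]
    - [[-0.17, 0.3, 0], -0.112]
    - [[-0.22, 0.37, 0], -0.135]
    - [[-0.26, 0.45, 0], -0.158]
    - [[-0.31, 0.52, 0], -0.18]
    - [[-0.35, 0.6, 0], -0.203]
    - [[-0.4, 0.68, 0], -0.226]
    - [[-0.43, 0.74, 0], -0.25]
    - [[-0.43, 0.74, 0], -0.25]

```text
time_s: 46.25
ee_pos: [0.5739, -0.2163, 0.0991]
eef_rot: [3.141, -0.0, 3.05]
force: [0.1, 0.1, -0.4]
grip_width: 0.0119
grip_force: 15.0
```

```bash
python3 - <<'E'
from h import *
go()
a,d=camera("wrist"); P=cloud("wrist",d); np.save("w8d.npy",P); cv2.imwrite("pics/w8.png",a)
s,e=camera("scene"); S=cloud("scene",e); np.save("s8.npy",S)
for nm,C,dd in (("wrist",P,d),("scene",S,e)):
    for lo,hi in ((.018,.026),):
        m=(dd>0)&(C[...,2]>lo)&(C[...,2]<hi)&(C[...,0]>.45)&(C[...,0]<.76)&(C[...,1]>-.40)&(C[...,1]<.06)
        print(nm,m.sum())
r=finder.cut_out("scene","tray")[0]; m=r["mask"]&(e>0); Q=S[m]; Q=Q[(Q[:,2]>.004)&(Q[:,2]<.03)]
t=np.radians(-5.2); c,s_=np.cos(t),np.sin(t)
u=Q[:,0]*c+Q[:,1]*s_; v=-Q[:,0]*s_+Q[:,1]*c
print("u",np.percentile(u,[.5,2,98,99.5]),"v",np.percentile(v,[.5,2,98,99.5]))
E
```

```text
at [ 0.5739 -0.2163  0.0991] [ 3.141 -0.     3.05 ] t 46.2 w 0.0119 f [ 0.1  0.1 -0.4]
wrist 6319
scene 1247
u [0.52570376 0.52941906 0.73409503 0.73479021] v [-0.29493607 -0.28880008  0.06021855  0.0798466 ]
```

View pics/w8.png

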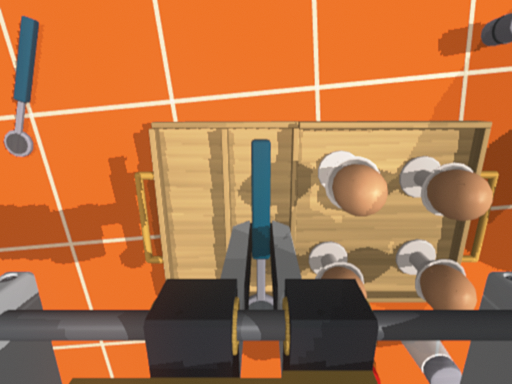

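The spoon hangs level at px (261,190), handle towards the front wall (row 125); the compartments lie between columns 165–226 and 230–292, with dividers near 226 and 296.

```bash
python3 - <<'E'
from h import *
a=cv2.imread("pics/w8.png")
t=np.radians(-5.2); c,s_=np.cos(t),np.sin(t)
def uv(p,z): q=at_z("wrist",p,z); return np.round([q[0]*c+q[1]*s_,-q[0]*s_+q[1]*c],4),np.round(q,4)
for n,p,z in (("FL",(151,124),.013),("FR",(492,122),.013),("Lwall low",(164,280),.022),("div1 top",(225,130),.022),("div1 low",(230,250),.022),("div2 top",(297,126),.022),("div2low",(294,225),.022),("handle end",(261,141),.14),("handle bowl side",(261,250),.14)): print(n,uv(p,z))
P=np.load("w8d.npy")
u=P[...,0]*c+P[...,1]*s_; v=-P[...,0]*s_+P[...,1]*c
# wall-top profile along a row strip
for r in (170,200):
    z=P[r,140:310,2]; print(r,[(int(140+i),round(float(z[i]),3),round(float(v[r,140+i]),3)) for i in range(0,170,1) if .017<z[i]<.03])
col=P[100:180,190]; print([(100+i,round(float(col[i,2]),3),round(float(u[100+i,190]),3)) for i in range(14,40,2)])
E
```

```text
FL (array([ 0.526 , -0.2733]), array([ 0.4991, -0.3198,  0.013 ]))
FR (array([0.5264, 0.0733]), array([0.5309, 0.0253, 0.013 ]))
Lwall low (array([ 0.7028, -0.2753]), array([ 0.675 , -0.3379,  0.022 ]))
div1 top (array([ 0.5317, -0.1971]), array([ 0.5117, -0.2445,  0.022 ]))
div1 low (array([ 0.6644, -0.1971]), array([ 0.6439, -0.2565,  0.022 ]))
div2 top (array([ 0.5283, -0.1257]), array([ 0.5147, -0.1731,  0.022 ]))
div2low (array([ 0.6344, -0.1259]), array([ 0.6204, -0.1829,  0.022 ]))
handle end (array([ 0.5279, -0.1615]), array([ 0.5111, -0.2086,  0.14  ]))
handle bowl side (array([ 0.6008, -0.1619]), array([ 0.5837, -0.2157,  0.14  ]))
170 [(153, 0.021, -0.274), (154, 0.023, -0.272), (155, 0.021, -0.272), (156, 0.022, -0.27), (157, 0.022, -0.269), (158, 0.021, -0.268), (159, 0.02, -0.268), (223, 0.023, -0.201), (224, 0.023, -0.2), (225, 0.022, -0.199), (226, 0.022, -0.198), (227, 0.022, -0.197), (228, 0.021, -0.196), (292, 0.02, -0.13), (293, 0.021, -0.129), (294, 0.023, -0.128), (295, 0.023, -0.127), (296, 0.022, -0.126), (297, 0.021, -0.125)]
200 [(140, 0.019, -0.292), (141, 0.02, -0.291), (142, 0.019, -0.29), (143, 0.019, -0.289), (144, 0.018, -0.289), (156, 0.021, -0.274), (157, 0.022, -0.273), (158, 0.023, -0.272), (159, 0.022, -0.271), (160, 0.023, -0.269), (161, 0.022, -0.269), (162, 0.021, -0.268), (224, 0.022, -0.202), (225, 0.022, -0.2), (226, 0.022, -0.199), (227, 0.022, -0.198), (228, 0.021, -0.197), (229, 0.022, -0.196), (291, 0.022, -0.13), (292, 0.023, -0.129), (293, 0.022, -0.128), (294, 0.023, -0.127), (295, 0.022, -0.126), (296, 0.022, -0.125)]
[(114, -0.0, 0.517), (116, 0.002, 0.519), (118, 0.001, 0.521), (120, 0.0, 0.523), (122, 0.014, 0.525), (124, 0.014, 0.527), (126, 0.013, 0.529), (128, 0.011, 0.531), (130, 0.007, 0.533), (132, 0.009, 0.535), (134, 0.008, 0.537), (136, 0.008, 0.539), (138, 0.008, 0.541)]
```

>>> carry_out:
  motion:
    - [[-0.065, 0, 0.1], 0]
    - [[-0.065, 0, 0.25], 0]
    - [[-0.065, 0, 0.4], 0]
    - [[-0.065, 0, 0.5], 0]
    - [[-0.065, 0, 0.57], 0]
    - [[-0.065, 0, 0.6], 0]
    - [[-0.065, 0, 0.61], 0]
    - [[-0.065, 0, 0.62], 0]
    - [[-0.065, 0, 0.62], 0]

```text
time_s: 47.3
ee_pos: [0.5867, -0.2171, -0.0236]
eef_rot: [-3.141, 0.001, 3.047]
force: [-0.5, -0.3, -0.6]
grip_width: 0.0115
grip_force: 15.0
```

>>> carry_out:
  motion:
    - [[0, 0, 0.005], 0]
    - [[0, 0, 0.01], 0]
    - [[0, 0, 0.01], 0]

```text
time_s: 47.6
ee_pos: [0.5864, -0.217, -0.0262]
eef_rot: [-3.142, 0.0, 3.048]
force: [-0.3, 0.2, -0.2]
grip_width: 0.0115
grip_force: 15.0
```

>>> carry_out:
  motion:
    - [[0, 0, 0.005], 0]
    - [[0, 0, 0.005], 0]
    - [[0, 0, 0.005], 0]
    - [[0, 0, 0.005], 0]
    - [[0, 0, -0.1], 0]
    - [[0, 0, -0.3], 0]
    - [[0, 0, -0.5], 0]
    - [[0.15, -0.2, -0.6], 0]
    - [[0.3, -0.4, -0.6], 0]
    - [[0.4, -0.6, -0.6], 0]
    - [[0.4, -0.7, -0.6], 0]
    - [[0.4, -0.7, -0.6], 0]
  hand: 0.55

```text
time_s: 48.8
ee_pos: [0.4926, -0.3513, 0.0939]
eef_rot: [-3.141, 0.0, 3.044]
force: [-0.4, -0.4, -0.1]
grip_width: 0.0212
grip_force: 0.0
```

>>> carry_out:
  motion:
    - [[0, 0, 0], 0]
    - [[0, 0, 0], 0]
  hand: -0.3

```text
time_s: 49.0
ee_pos: [0.494, -0.3478, 0.0936]
eef_rot: [3.141, -0.0, 3.049]
force: [0.5, 0.1, -0.5]
grip_width: 0.0338
grip_force: 0.0
```

```bash
cat >> h.py <<'E'
def handles(a,cam="wrist",z=.009):
    h=cv2.cvtColor(a,cv2.COLOR_BGR2HSV); m=((h[...,0]>88)&(h[...,0]<115)&(h[...,1]>90)).astype(np.uint8)
    n,l,s,c=cv2.connectedComponentsWithStats(m)
    for i in range(1,n):
        if s[i,4]<60: continue
        pts=np.array([at_z(cam,p[::-1],z)[:2] for p in np.argwhere(l==i)])
        r=cv2.minAreaRect((pts*1000).astype(np.float32)); ax=np.linalg.svd(pts-pts.mean(0))[2][0]
        print("handle px",np.round(c[i]),s[i,4],"centre",np.round(r[0],1),"dims",np.round(r[1],1),"axis",round(np.degrees(np.arctan2(ax[1],ax[0])),1))
E
python3 - <<'E'
from h import *
go()
a,d=camera("wrist"); cv2.imwrite("pics/w9.png",a); handles(a); P=cloud("wrist",d)
for r in finder.cut_out("wrist","spoon1"):
    m=r["mask"]&(d>0); Q=P[m]; print(round(r["conf"],2),np.round(r["location"]),np.round(Q.mean(0),3),Q.min(0).round(3),Q.max(0).round(3))
E
```

```text
at [ 0.494  -0.3478  0.0936] [ 3.141 -0.     3.049] t 49.0 w 0.0338 f [ 0.5  0.1 -0.5]
handle px [171. 130.] 808 centre [ 429.9 -434. ] dims [10.7 77. ] axis -24.4
handle px [385. 233.] 714 centre [ 566.  -212.5] dims [12.9 80.6] axis -5.2
0.88 [164. 156.] [ 0.457 -0.446  0.007] [ 0.393 -0.485 -0.002] [ 0.522 -0.414  0.012]
0.56 [381. 235.] [ 0.564 -0.216  0.016] [ 0.523 -0.224  0.009] [ 0.619 -0.206  0.019]
```

View pics/w9.png

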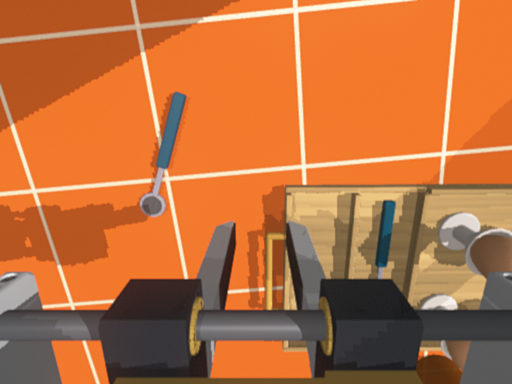

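Spoon 1 lies in its compartment, handle at the front wall, px (385,233). Spoon 2 has its handle at (171,130) and bowl at (152,204).

>>> carry_out:
  motion:
    - [[0.05, -0.15, 0], 0.02]
    - [[0.1, -0.35, 0], 0.04]
    - [[0.176, -0.495, 0.05], 0.053]
    - [[0.176, -0.495, 0.2], 0.053]
    - [[0.176, -0.495, 0.35], 0.053]
    - [[0.176, -0.495, 0.47], 0.053]
    - [[0.176, -0.495, 0.47], 0.053]
    - [[0.176, -0.495, 0.47], 0.053]

```text
time_s: 49.9
ee_pos: [0.4498, -0.4439, 0.0005]
eef_rot: [-3.142, 0.0, 2.716]
force: [0.4, -0.5, 0.5]
grip_width: 0.0613
grip_force: 0.0
```

```bash
python3 - <<'E'
from h import *
go((.4499,-.4431,-.034,2.716))
a,d=camera("wrist"); handles(a)
E
```

```text
at [ 0.4498 -0.4439  0.0005] [-3.142  0.     2.716] t 49.9 w 0.0613 f [ 0.4 -0.5  0.5]
(0.4499, -0.4431, -0.034, 2.716) -> [0.0014 0.0038 0.1723] turn -0.0001
handle px [260. 183.] 1287 centre [ 428.4 -434.9] dims [ 9.9 74.5] axis -24.4
```

>>> carry_out:
  motion:
    - [[0, 0, 0.08], 0]
    - [[0, 0, 0.13], 0]
    - [[0, 0, 0.155], 0]
    - [[0, 0, 0.168], 0]
    - [[0, 0, 0.172], 0]
    - [[0, 0, 0.172], 0]

```text
time_s: 50.55
ee_pos: [0.4493, -0.4443, -0.0345]
eef_rot: [-3.141, 0.0, 2.715]
force: [0.8, 0.3, 0.0]
grip_width: 0.0608
grip_force: 0.0
```

>>> carry_out:
  motion:
    - [[0, 0, 0], 0]
    - [[0, 0, 0], 0]
    - [[0, 0, 0], 0]
    - [[0, 0, 0], 0]
    - [[0, 0, 0], 0]
    - [[0, 0, 0], 0]
    - [[0, 0, 0], 0]
    - [[0, 0, -0.1], 0]
    - [[0, 0, -0.25], 0]
    - [[0, 0, -0.4], 0]
    - [[0, 0, -0.5], 0]
    - [[0, 0, -0.5], 0]
  hand: 1
  force: 15

```text
time_s: 51.75
ee_pos: [0.4503, -0.4453, 0.0684]
eef_rot: [-3.14, 0.005, 2.715]
force: [-0.1, -0.6, -1.5]
grip_width: 0.0116
grip_force: 15.0
```

```bash
python3 - <<'E'
from h import *
t=np.radians(-5.2); u,v=.604,-.235
x,y=u*np.cos(t)-v*np.sin(t),u*np.sin(t)+v*np.cos(t); print(x,y)
go((x,y,.07,np.pi+t),(x,y,-.024,np.pi+t))
E
```

```text
0.5802155204175677 -0.28877491211421225
at [ 0.4503 -0.4453  0.0684] [-3.14   0.005  2.715] t 51.8 w 0.0116 f [-0.1 -0.6 -1.5]
(np.float64(0.5802155204175677), np.float64(-0.28877491211421225), 0.07, np.float64(3.050835532486088)) -> [-0.2676  0.9812 -0.0089] turn -0.0535
(np.float64(0.5802155204175677), np.float64(-0.28877491211421225), -0.024, np.float64(3.050835532486088)) -> [-0.2654  0.9821  0.4611] turn -0.0535
```

>>> carry_out:
  motion:
    - [[-0.05, 0.2, 0], -0.015]
    - [[-0.11, 0.4, 0], -0.03]
    - [[-0.17, 0.6, 0], -0.045]
    - [[-0.22, 0.8, 0], -0.0535]
    - [[-0.266, 0.982, 0], -0.0535]
    - [[-0.266, 0.982, 0], -0.0535]
    - [[-0.266, 0.982, 0.12], -0.0535]
    - [[-0.266, 0.982, 0.25], -0.0535]
    - [[-0.266, 0.982, 0.3], -0.0535]
    - [[-0.266, 0.982, 0.3], -0.0535]
    - [[-0.266, 0.982, 0.3], -0.0535]

```text
time_s: 52.85
ee_pos: [0.5791, -0.2879, 0.006]
eef_rot: [-3.141, 0.001, 3.051]
force: [-0.1, 0.0, 0.3]
grip_width: 0.0119
grip_force: 15.0
```

```bash
python3 - <<'E'
from h import *
go((.5802,-.2888,-.0255,3.0508))
a,d=camera("wrist"); handles(a,z=.036)
E
```

```text
at [ 0.5791 -0.2879  0.006 ] [-3.141e+00  1.000e-03  3.051e+00] t 52.9 w 0.0119 f [-0.1  0.   0.3]
(0.5802, -0.2888, -0.0255, 3.0508) -> [-0.0058 -0.0038  0.1573] turn -0.0
handle px [356. 186.] 1622 centre [ 556.9 -221.4] dims [11.1 71.2] axis -5.5Traceback (most recent call last):
  File "<stdin>", line 3, in <module>
  File "h.py", line 53, in handles
    pts=np.array([at_z(cam,p[::-1],z)[:2] for p in np.argwhere(l==i)])
                  ~~~~^^^^^^^^^^^^^^^
  File "h.py", line 11, in at_z
    o,d=ray(name,px); return o+d*(z-o[2])/d[2]
        ~~~^^^^^^^^^
  File "h.py", line 9, in ray
    K,o,Rm=pose(name); return o,Rm@np.linalg.solve(K,np.array([px[0],px[1],1.]))
           ~~~~^^^^^^
  File "h.py", line 5, in pose
    i=camera_info(name); a=np.array(i["attitude"],float)
ValueError: time passes only in moves, steps and waits
```

>>> carry_out:
  motion:
    - [[-0.006, -0.004, 0.06], 0]
    - [[-0.006, -0.004, 0.11], 0]
    - [[-0.006, -0.004, 0.135], 0]
    - [[-0.006, -0.004, 0.15], 0]
    - [[-0.006, -0.004, 0.157], 0]
    - [[-0.006, -0.004, 0.162], 0]
    - [[-0.006, -0.004, 0.162], 0]

```text
time_s: 53.6
ee_pos: [0.5803, -0.2884, -0.0267]
eef_rot: [-3.141, 0.001, 3.051]
force: [-0.1, 0.3, 2.0]
grip_width: 0.0114
grip_force: 15.0
```

>>> carry_out:
  motion:
    - [[0, 0, 0], 0]
    - [[0, 0, 0], 0]
    - [[0, 0, 0], 0]
    - [[0, 0, 0], 0]
    - [[0, 0, -0.1], 0]
    - [[0, 0, -0.3], 0]
    - [[0, 0, -0.5], 0]
    - [[0, 0, -0.7], 0]
    - [[0, 0, -0.9], 0]
    - [[0.1, 0.1, -1], 0]
    - [[0.3, 0.1, -1], 0]
    - [[0.3, 0.1, -1], 0]
  hand: 0.55

```text
time_s: 54.8
ee_pos: [0.5192, -0.2621, 0.1733]
eef_rot: [3.141, -0.001, 3.051]
force: [0.4, -0.5, 0.9]
grip_width: 0.0212
grip_force: 0.0
```

```bash
python3 - <<'E'
from h import *
go()
a,d=camera("wrist"); cv2.imwrite("pics/w10.png",a)
K,o,Rm=pose("wrist")
h=cv2.cvtColor(a,cv2.COLOR_BGR2HSV); m=((h[...,0]>88)&(h[...,0]<115)&(h[...,1]>90)).astype(np.uint8)
P=cloud("wrist",d); n,l,s,c=cv2.connectedComponentsWithStats(m); t=np.radians(-5.2)
for i in range(1,n):
    if s[i,4]<100: continue
    Q=P[(l==i)&(d>0)]; r=cv2.minAreaRect((Q[:,:2]*1000).astype(np.float32)); print(np.round(c[i]),s[i,4],np.round(r[0]),np.round(r[1]),r[2],"z",np.median(Q[:,2]).round(4),"umin",np.percentile(Q[:,0]*np.cos(t)+Q[:,1]*np.sin(t),1).round(4))
    v=-Q[:,0]*np.sin(t)+Q[:,1]*np.cos(t); print("  v",v.mean().round(4), "z 5/95",np.percentile(Q[:,2],[5,95]).round(4))
E
```

```text
at [ 0.5192 -0.2621  0.1733] [ 3.141e+00 -1.000e-03  3.051e+00] t 54.8 w 0.0212 f [ 0.4 -0.5  0.9]
[298. 197.] 400 [ 565. -216.] [10. 77.] 84.8327407836914 z 0.0174 umin 0.5438
  v -0.1636 z 5/95 [0.0161 0.0186]
[245. 198.] 390 [ 560. -287.] [10. 76.] 84.23004150390625 z 0.0175 umin 0.5462
  v -0.2345 z 5/95 [0.0163 0.0187]
```

Both spoons are level in their compartments, handle ends about 13 mm from the front wall. Now the lid.

>>> carry_out:
  motion:
    - [[0.05, 0.2, 0], 0]
    - [[0.1, 0.4, 0], 0]
    - [[0.15, 0.65, 0], 0]
    - [[0.2, 0.9, 0], 0]
    - [[0.2, 1, 0], 0]
    - [[0.2, 1, 0], 0]
  hand: -0.3
  force: 30

```text
time_s: 55.45
ee_pos: [0.5014, -0.0578, 0.1733]
eef_rot: [3.141, 0.001, 3.054]
force: [0.8, -0.0, 0.9]
grip_width: 0.0607
grip_force: 0.0
```

>>> carry_out:
  motion:
    - [[0.05, 0.25, 0], 0]
    - [[0.1, 0.5, 0], 0]
    - [[0.15, 0.75, 0], 0]
    - [[0.2, 1, 0], 0]
    - [[0.2, 1, 0], 0]
    - [[0.2, 1, 0], 0]

```text
time_s: 56.05
ee_pos: [0.4794, 0.143, 0.1728]
eef_rot: [-3.141, -0.0, 3.053]
force: [-0.3, 0.1, -0.8]
grip_width: 0.0615
grip_force: 0.0
```

>>> carry_out:
  motion:
    - [[0.05, 0.25, 0], 0]
    - [[0.1, 0.5, 0], 0]
    - [[0.15, 0.75, 0], 0]
    - [[0.2, 1, 0], 0]
    - [[0.2, 1, 0], 0]
    - [[0.2, 1, 0], 0]
    - [[0.2, 1, 0], 0]

```text
time_s: 56.75
ee_pos: [0.4581, 0.3436, 0.1728]
eef_rot: [-3.141, -0.0, 3.049]
force: [-0.4, 0.5, -0.2]
grip_width: 0.0611
grip_force: 0.0
```

```bash
python3 - <<'E'
from h import *
go((.4472,.3896,.173),(.4472,.3896,.072))
camera("wrist")
for r in finder.pinpoint("wrist","lid_knob"): print(round(r["conf"],2),np.round(r["location"]),np.round(at_z("wrist",r["location"],.125),4))
E
```

```text
at [0.4581 0.3436 0.1728] [-3.141 -0.     3.049] t 56.8 w 0.0611 f [-0.4  0.5 -0.2]
(0.4472, 0.3896, 0.173) -> [ 0.0754  0.224  -0.0012] turn -0.0
(0.4472, 0.3896, 0.072) -> [0.0753 0.2242 0.5038] turn -0.0
0.92 [309. 179.] [0.4469 0.3912 0.125 ]
```

>>> carry_out:
  motion:
    - [[0.04, 0.12, 0], 0]
    - [[0.075, 0.226, 0], 0]
    - [[0.075, 0.226, 0.1], 0]
    - [[0.075, 0.226, 0.2], 0]
    - [[0.075, 0.226, 0.32], 0]
    - [[0.075, 0.226, 0.42], 0]
    - [[0.075, 0.226, 0.48], 0]
    - [[0.075, 0.226, 0.5], 0]
    - [[0.075, 0.226, 0.5], 0]
    - [[0.075, 0.226, 0.5], 0]

```text
time_s: 57.85
ee_pos: [0.4467, 0.3919, 0.074]
eef_rot: [3.141, 0.001, 3.051]
force: [0.6, 0.1, 0.6]
grip_width: 0.061
grip_force: 0.0
```

>>> carry_out:
  motion:
    - [[0, 0, 0], 0]
    - [[0, 0, 0], 0]
    - [[0, 0, 0], 0]
    - [[0, 0, 0], 0]
    - [[0, 0, 0], 0]
    - [[0, 0, -0.05], 0]
    - [[0, 0, -0.15], 0]
    - [[0, 0, -0.35], 0]
    - [[0, 0, -0.55], 0]
    - [[0, 0, -0.7], 0]
    - [[0, 0, -0.7], 0]
    - [[0, 0, -0.7], 0]
  hand: 1
  force: 30

```text
time_s: 59.05
ee_pos: [0.446, 0.3917, 0.2128]
eef_rot: [3.142, 0.0, 3.051]
force: [-1.0, 0.4, -2.1]
grip_width: 0.0291
grip_force: 30.0
```

```bash
python3 - <<'E'
from h import *
go((.6173,.1634,.21),(.6173,.1634,.13))
E
```

```text
at [0.446  0.3917 0.2128] [3.142 0.    3.051] t 59.0 w 0.0291 f [-1.   0.4 -2.1]
(0.6173, 0.1634, 0.21) -> [-0.9563 -1.0595  0.014 ] turn -0.0
(0.6173, 0.1634, 0.13) -> [-0.9563 -1.0595  0.414 ] turn -0.0
```

>>> carry_out:
  motion:
    - [[-0.1, -0.1, 0], 0]
    - [[-0.25, -0.28, 0], 0]
    - [[-0.4, -0.45, 0], 0]
    - [[-0.55, -0.62, 0], 0]
    - [[-0.7, -0.78, 0], 0]
    - [[-0.85, -0.93, 0], 0]
    - [[-0.93, -1, 0], 0]
    - [[-0.93, -1, 0], 0]
    - [[-0.93, -1, 0], 0]
    - [[-0.93, -1, 0], 0]

```text
time_s: 60.05
ee_pos: [0.6125, 0.1766, 0.2122]
eef_rot: [-3.141, -0.001, 3.052]
force: [-0.0, -0.2, -1.8]
grip_width: 0.0293
grip_force: 30.0
```

```bash
python3 - <<'E'
from h import *
go((.6167,.1637,.135))
camera("wrist"); 
for q,z in (("cooker",0),("cooker_button_top",.062)):
    for r in finder.pinpoint("wrist",q): print(q,round(r["conf"],2),np.round(r["location"]),np.round(at_z("wrist",r["location"],z),4))
E
```

```text
at [0.6125 0.1766 0.2122] [-3.141e+00 -1.000e-03  3.052e+00] t 60.0 w 0.0293 f [-0.  -0.2 -1.8]
(0.6167, 0.1637, 0.135) -> [-0.0274 -0.0624  0.3858] turn -0.0
cooker 0.74 [111. 223.] [ 0.6917 -0.0697  0.    ]
cooker_button_top 0.57 [234.  70.] [0.4898 0.1562 0.062 ]
cooker_button_top 0.21 [ 87. 280.] [ 0.7521 -0.0884  0.062 ]
```

>>> carry_out:
  motion:
    - [[-0.027, -0.062, 0], 0]
    - [[-0.027, -0.062, 0.1], 0]
    - [[-0.027, -0.062, 0.2], 0]
    - [[-0.027, -0.062, 0.3], 0]
    - [[-0.027, -0.062, 0.35], 0]
    - [[-0.027, -0.062, 0.38], 0]
    - [[-0.027, -0.062, 0.38], 0]
    - [[-0.027, -0.062, 0.38], 0]

```text
time_s: 61.0
ee_pos: [0.618, 0.163, 0.1379]
eef_rot: [3.141, 0.001, 3.051]
force: [0.1, 0.5, -1.5]
grip_width: 0.0296
grip_force: 30.0
```

>>> carry_out:
  motion:
    - [[0, 0, 0.01], 0]
    - [[0, 0, 0.02], 0]
    - [[0, 0, 0.03], 0]
    - [[0, 0, 0.035], 0]
    - [[0, 0, 0.04], 0]
    - [[0, 0, 0.04], 0]

```text
time_s: 61.6
ee_pos: [0.6175, 0.163, 0.1288]
eef_rot: [-3.142, -0.0, 3.051]
force: [-1.0, -0.1, -0.9]
grip_width: 0.0294
grip_force: 30.0
```

>>> carry_out:
  motion:
    - [[0, 0, 0.006], 0]
    - [[0, 0, 0.012], 0]
    - [[0, 0, 0.016], 0]
    - [[0, 0, 0.016], 0]

```text
time_s: 62.0
ee_pos: [0.6175, 0.163, 0.1256]
eef_rot: [-3.142, -0.0, 3.051]
force: [0.3, -0.0, -2.5]
grip_width: 0.0296
grip_force: 30.0
```

>>> carry_out:
  motion:
    - [[0, 0, 0.005], 0]
    - [[0, 0, 0.01], 0]
    - [[0, 0, 0.01], 0]

```text
time_s: 62.3
ee_pos: [0.6177, 0.163, 0.125]
eef_rot: [3.141, 0.001, 3.051]
force: [-4.8, -0.5, 8.6]
grip_width: 0.0292
grip_force: 30.0
```

>>> carry_out:
  motion:
    - [[0, 0, -0.005], 0]
    - [[0, 0, -0.005], 0]
    - [[0, 0, -0.005], 0]
    - [[0, 0, -0.005], 0]
    - [[0, 0, -0.005], 0]
    - [[0, 0, -0.1], 0]
    - [[0, 0, -0.25], 0]
    - [[0, 0, -0.45], 0]
    - [[0.2, 0, -0.5], 0]
    - [[0.4, 0, -0.5], 0]
    - [[0.6, 0, -0.5], 0]
    - [[0.6, 0, -0.5], 0]
  hand: -0.3

```text
time_s: 63.5
ee_pos: [0.4949, 0.1743, 0.2244]
eef_rot: [3.141, 0.0, 3.052]
force: [1.1, -0.2, -0.2]
grip_width: 0.0615
grip_force: 0.0
```

```bash
python3 - <<'E'
from h import *
go()
a,d=camera("scene"); P=cloud("scene",d)
for q,z in (("lid_knob",.177),("lid",.058),("cooker",0)):
    for r in finder.pinpoint("scene",q)[:2]: print(q,round(r["conf"],2),np.round(r["location"]),np.round(at_z("scene",r["location"],z),4))
h=cv2.cvtColor(a,cv2.COLOR_BGR2HSV); v,u=np.mgrid[:384,:512]
m=(h[...,2]<60)&(np.hypot(u-318,v-168)<13)&(d>0); print("knob",m.sum(),np.round(np.median(P[m],0),4),P[m][:,2].max().round(4))
for r in finder.cut_out("scene","egg1"):
    m=r["mask"]&(d>0)
    if r["conf"]>.3: print(np.round(P[m].mean(0),3),P[m][:,2].max().round(3))
b,_=camera("side")
A=cv2.resize(a[120:330,190:400],(400,400),interpolation=cv2.INTER_CUBIC); B=cv2.resize(b[110:300,120:310],(400,400),interpolation=cv2.INTER_CUBIC)
cv2.imwrite("pics/fin.png",np.hstack([A,B]))
E
```

```text
at [0.4949 0.1743 0.2244] [3.141 0.    3.052] t 63.5 w 0.0615 f [ 1.1 -0.2 -0.2]
lid_knob 0.64 [318. 167.] [0.62   0.1547 0.177 ]
lid_knob 0.5 [308. 209.] [ 0.668 -0.034  0.177]
lid 0.65 [314. 190.] [0.607  0.1833 0.058 ]
cooker 0.91 [313. 209.] [0.6189 0.1562 0.    ]
cooker 0.15 [275. 186.] [ 0.4514  0.2068 -0.    ]
knob 61 [0.6188 0.1517 0.177 ] 0.1853
[ 0.681 -0.042  0.074] 0.102
[ 0.797 -0.042  0.048] 0.078
[ 0.574 -0.137  0.083] 0.101
[ 0.674 -0.152  0.082] 0.101
[ 0.587 -0.052  0.083] 0.101
```

View pics/fin.png

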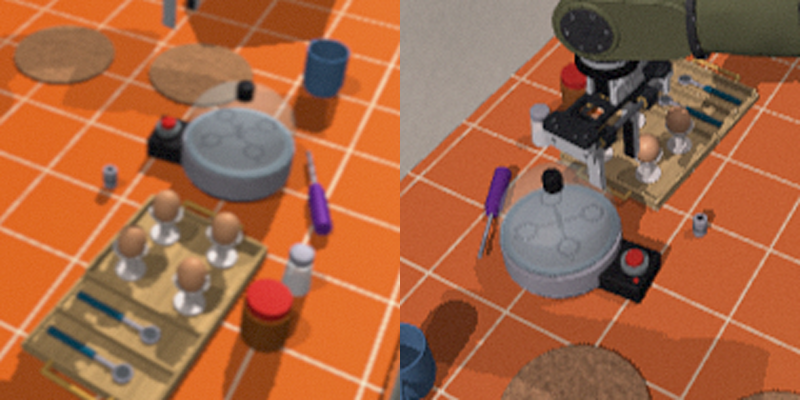

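The final view shows the lid level on the cooker, with its knob exactly where it started. Four eggs stand upright in the cups, both spoons lie in their compartments with handles at the front, and the other things are untouched.

```bash
python3 -c "
from station import ctrl
print(ctrl.hand_in())"
```

```text
the job is handed in; nothing more can be done
None
```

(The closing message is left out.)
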